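# Put the watchmaker's loupes away in their rack

## Task

Stand the toppled amber loupe upright on its wide foot and slide all three loupes, upright, one by one into the rack's lane from its open mouth, in single file, pushed fully home so that the first touches the stop and each touches the next. The green loupe goes in last, so that it sits nearest the mouth. Leave the movement holder, the tweezers and the screwdriver where they are.

Things in the scene. Friction and masses are not known exactly. Their poses are not given: they have to be found in the camera images.
- green_loupe: Green eye loupe, loose, rigid, round, about 35 g, 44 mm tall: a skirt 40 mm across and 6 mm thick at the foot, narrowing to 28 mm across at 8.5 mm up, then tapering to 26 mm at 36 mm and up to the top. Origin: centre of the foot; z runs along its axis to the top. Grey top band. Starts upright on the pale green mat.
- black_loupe: Black eye loupe, loose, rigid, round, about 35 g, 44 mm tall: a skirt 40 mm across and 6 mm thick at the foot, narrowing to 28 mm across at 8.5 mm up, then tapering to 26 mm at 36 mm and up to the top. Origin: centre of the foot; z runs along its axis to the top. Starts upright on the pale green mat.
- amber_loupe: Amber-brown eye loupe, loose, rigid, round, about 35 g, 44 mm tall: a skirt 40 mm across and 6 mm thick at the foot, narrowing to 28 mm across at 8.5 mm up, then tapering to 26 mm at 36 mm and up to the top. Origin: centre of the foot; z runs along its axis to the top. Cream top band. Starts toppled; see its top point.
- green_loupe_top (a point): Centre of the green loupe's top face, 44 mm from its foot.
- black_loupe_top (a point): Centre of the black loupe's top face, 44 mm from its foot.
- amber_loupe_top (a point): Centre of the amber loupe's top face, 44 mm from its foot. It starts lying on skirt edge and top rim (axis dips 10 degrees towards the top; foot centre 23 mm above the work surface), top pointing away from the robot within 35 degrees of +x; it can roll. Set down on the edge of its foot leaning under 45 degrees, it rocks upright by itself when released.
- rack: Aluminium loupe rack, fixed, no floor: loupes slide on the pale green mat (fixed, top 2 mm above the work surface). Origin: centre of the lane's mouth on the mat; x points into the lane, y across, z up. Two guide rails 13 mm high, 5 mm thick, x = 0 to 124 mm, inner faces 44 mm apart; from x = 12 mm on each has a 5 mm lip turned inwards, 9 to 13 mm above the mat: a 34 mm slot.
- lane_mouth (a point): Centre of the lane's mouth on the mat, same point as the rack's origin. Skirts slide under the lips and bodies stand up through the slot, so a loupe enters only by sliding through the mouth. In front of it two grey guide walls, 13 mm high, no lips, spread from 44 mm apart at the mouth to about 88 mm at rack x = -35 mm.
- lane_stop (a point): Foot of the inner face of the blue stop (22 mm high) that closes the lane, on its centre line, 124 mm in from the mouth. Three loupes in a row fill 120 mm. Push them low, at the skirt: pushed high up, a loupe leans and its skirt can ride onto the next one.
- movement_holder: Bystander: round black holder, 52 mm diameter, 17 mm high, with a brass watch movement on it; loose. Origin: centre of its underside.
- tweezers: Bystander: steel tweezers lying flat, 120 mm long along their x axis, 12 mm wide, 6 mm high; loose. Origin: middle of the underside.
- screwdriver: Bystander: slim watch screwdriver lying flat, 95 mm long along its x axis, black shaft 8 mm across with an orange head 12 mm across; loose. Origin: middle, on the mat.
Mind the look-alikes: they are no part of the job. Several things have the shape of the green_loupe; the one meant has the colours described above.

How it is judged:
By the outcome, as a careful person would: the job done as asked, in the order asked, and still so for the second after the job is handed in, with the robot touching nothing.
It also fails if it takes over 72 s, if anything falls off the work surface, if the arm or the gripper's body presses on something with over 40 N, if the wrist force passes 120 N, or if a joint passes its speed limit or range.

## Robot

A 7-joint arm with a two-finger parallel gripper is mounted at the origin on the work surface. World frame = base frame: x ahead of the robot, y to its left, z up, the work surface at z = 0. Lengths are in m, angles in rad, forces in N, time in s.
With the tool pointing down it reaches from about 0.4 to 0.875 m from the base axis. Payload 19.3 kg.
Tool frame: the origin (TCP) lies at the very end of the fingers, on their centre line; the grasp point (between the pads) lies 19 mm behind it; z points along the fingers, y is the line along which they close (so a half turn about z gives the same grasp; the last joint's range is limited). The gripper opens to 85 mm and grips with 20 to 120 N. Pads are 22 mm wide; open, the fingers measure 114 mm over their backs; the gripper's body (76 mm by 85 mm) begins 54 mm behind the grasp point. The pads swing forward as they close: fully open they stand 13 mm farther back than shut.
Start: joints at [1.236, 0.521, -0.036, 1.599, 0.021, 1.021, -0.113], TCP at [0.164, -0.603, 0.231] pointing down, gripper open.
Joint ranges: [-2.91, 2.91], [-0.3, 2.13], [-1.5, 1.42], [0.17, 2.43], [-1.26, 4.41], [0.16, 1.93], [-2.52, 2.52]. Speed limits (rad/s): [1.89, 1.89, 2.39, 2.39, 3.01, 3.01, 3.01].

## Interface

Orientations are given as [roll, pitch, yaw] about the fixed x, y, z axes, in that order (R = Rz(yaw) Ry(pitch) Rx(roll)).
In Python, from workcell import observe, grab_frame, job_done gives the robot as it stands.
- The arm moves only by the tool move_arm, never from a script. Its argument "plan" is a list that holds one entry, the list of rows, each a list of 7 numbers: the shift along the tool's x, y, z each as a share of 0.02 m, from -1 to 1, then the turn, a rotation vector about the tool's x, y, z each as a share of 6 degrees, from -1 to 1, then the opening, from -1 (shut) to 1 (fully open). A call has exactly 10 rows; each row shifts and turns the commanded pose from where the row before left it, along the tool's axes as they then stand; what a row does not reach is not made up. A row lasts 1/10 s, in which the tool goes at most 50 mm and 8.59 degrees, less where a joint would pass 70% of its speed; a pose out of reach is approached as far as the arm can. A call with a number of a shift or a turn outside -1 to 1 is refused whole. A call with a gripper value outside its range is refused whole. The fingers move at their own pace and stop on an object; "grip_force" is the grip in N (left out, the last holds). Time passes only in rows, so rows that do not move let the fingers close, or fill a call up. It gives the time, the measured TCP pose, the force, the opening and the grip force at its end, in the units of the state.
- observe(): the state, without advancing time (a new reading comes with each control period).
- grab_frame(name): name is "scene" or "side" or "wrist"; returns a dict with "color" (400x640x3 uint8, red, green, blue), "intrinsics" (3x3 intrinsics, pixels), "position" and "orientation" of the camera in the world; the wrist camera has in their place "tool_from_camera" (4x4, takes a point from camera to tool coordinates, whose origin is the TCP and whose axes are the flange's). Camera axes: x right, y down, z forward; pixel columns grow to the right and rows downward; lengths in m; the calibration is good to about 2 mm. A picture is of the moment at which its call begins: read the wrist's pose just before it. There is no depth.
- job_done(): hands the job in; it is judged then, once.
The state is a dict: "clock": time; "qpos": joint angles; "qd": joint speeds; "joint_efforts": joint torques, N m; "position": TCP position; "tool_rot": TCP orientation; "force": force on the tool from outside, world axes, zero at the start; "moment": the same for the moment, N m; "grip_width": finger opening in m; "finger_force": force on a finger pad.
Only numpy, scipy, OpenCV 4.12 (cv2) and the standard library are available. Lean on these libraries where they do the work, as an engineer would, in place of code of your own. Each camera call takes 0.05 s, during which the arm holds its last target. There are 200 camera calls.

## Working session

There is one attempt and no reset: what is moved stays moved. The work goes in short steps, Python scripts to look and compute and a tool call to move; the robot and the scene stay as the last step left them, time stands still between calls to the robot, and variables do not carry over. Pictures are saved under pics/ and viewed, at most 10 in all, crops included, and the job is handed in when it is done.

Besides the shell and the picture viewer there is one more tool, called after "Emit:" by a JSON object that holds its "op" and its "data". move_arm: Moves the arm, as the interface text tells. Shift numbers are shares of 0.02 m and turn numbers shares of 6 degrees, none past 1 either way. Its arguments: {"type":"object","properties":{"plan":{"type":"array"},"grip_force":{"type":"number"}},"required":["plan"]}

```bash
mkdir -p pics; ls; cat > h.py <<'E'
import numpy as np, cv2
from scipy.spatial.transform import Rotation as R
from workcell import observe, grab_frame, job_done
def save(n,im,): cv2.imwrite(f'pics/{n}.png',im[...,::-1])
E
python3 - <<'E'
from h import *
s=observe(); print({k:np.round(v,3) for k,v in s.items()})
import pickle
F={}
for n in ['scene','side','wrist']:
    f=grab_frame(n);F[n]=f;save(n,f['color'])
    print(n,{k:np.round(v,3).tolist() for k,v in f.items() if k!='color'})
pickle.dump(F,open('f0.pkl','wb'))
E
```

```text
pics
{'clock': np.float64(0.0), 'qpos': array([ 1.236,  0.522, -0.036,  1.6  ,  0.021,  1.021, -0.113]), 'qd': array([ 0.001, -0.001,  0.   ,  0.002,  0.001, -0.001, -0.001]), 'joint_efforts': array([-0.0000e+00, -9.2711e+01,  1.9800e+00, -3.6993e+01,  1.8000e-02,
        8.0000e-03, -0.0000e+00]), 'position': array([ 0.163, -0.603,  0.231]), 'tool_rot': array([-3.14 ,  0.   ,  0.265]), 'force': array([-0.393, -0.282,  0.587]), 'moment': array([-0.029, -0.001, -0.005]), 'finger_force': np.float64(0.0), 'grip_width': np.float64(0.085)}
scene {'intrinsics': [[368.485, 0.0, 319.047], [0.0, 368.485, 202.125], [0.0, 0.0, 1.0]], 'position': [0.886, 0.554, 0.495], 'orientation': [-2.197, -0.007, 2.522]}
side {'intrinsics': [[429.255, 0.0, 319.904], [0.0, 429.255, 193.077], [0.0, 0.0, 1.0]], 'position': [0.493, -0.815, 0.614], 'orientation': [-2.145, 0.013, -0.068]}
wrist {'intrinsics': [[296.696, 0.0, 320.926], [0.0, 296.696, 202.622], [0.0, 0.0, 1.0]], 'tool_from_camera': [[-0.0, -0.957, -0.291, 0.073], [1.0, -0.0, -0.001, -0.0], [0.001, -0.291, 0.957, -0.143], [0.0, 0.0, 0.0, 1.0]]}
```

View pics/scene.png

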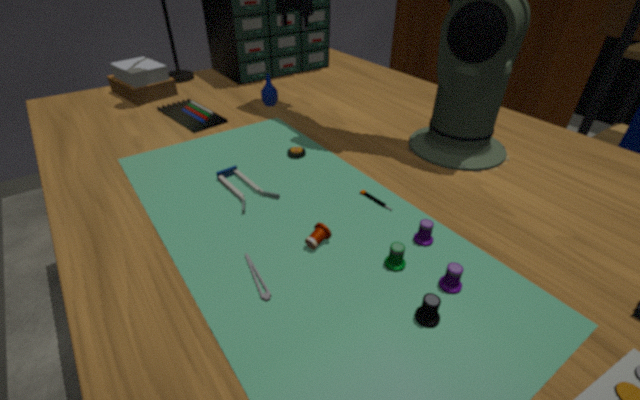

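View pics/side.png

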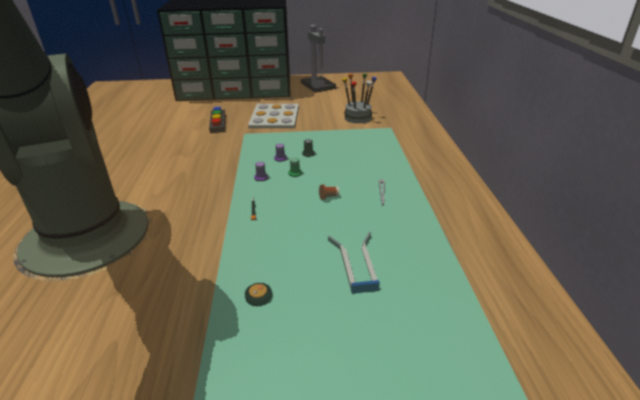

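The scene view shows green at (395,257), black at (428,310), amber lying at (318,236) with its cream top toward lower left. Two purple loupes, at (424,232) and (453,278), are decoys. The rack is at (245,185) with its blue stop at (227,170) and the mouth toward the loupes. The side view shows the same things: green (295,166), black (308,147), amber (330,190), stop (365,284).

```bash
cat >> h.py <<'E'
def cam(f,wp=None):
    if 'position' in f: return R.from_euler('xyz',f['orientation']).as_matrix(),np.array(f['position'])
    T=np.array(f['tool_from_camera']); Rt=R.from_euler('xyz',wp['tool_rot']).as_matrix()
    return Rt@T[:3,:3], Rt@T[:3,3]+wp['position']
def ray(f,uv,z,wp=None):
    Rc,p=cam(f,wp); uv=np.atleast_2d(uv)
    d=np.c_[uv,np.ones(len(uv))]@np.linalg.inv(f['intrinsics']).T@Rc.T
    return p+d*((z-p[2])/d[:,2])[:,None]
def proj(f,P,wp=None):
    Rc,p=cam(f,wp); q=(np.atleast_2d(P)-p)@Rc@np.array(f['intrinsics']).T
    return q[:,:2]/q[:,2:]
E
python3 - <<'E'
from h import *
import pickle
F=pickle.load(open('f0.pkl','rb'))
def comps(m,lo=12):
    n,l,s,c=cv2.connectedComponentsWithStats(m.astype(np.uint8))
    return [(s[i].tolist(),np.round(c[i],1).tolist()) for i in range(1,n) if s[i][4]>=lo]
for n in ['scene','side']:
    f=F[n];c=f['color'];hsv=cv2.cvtColor(c,cv2.COLOR_RGB2HSV);h,s,v=[hsv[...,i].astype(int) for i in range(3)]
    roi=np.zeros(h.shape,bool)
    if n=='scene': roi[130:340,130:490]=1
    else: roi[132:320,225:410]=1
    M={'green':(h>50)&(h<75)&(s>130),'purple':(h>125)&(h<165)&(s>60),'amber':((h<13)|(h>175))&(s>120),'blue':(h>100)&(h<120)&(s>90),'dark':(v<60),'grey':(s<40)}
    for k,m in M.items():
        for st,ce in comps(m&roi):
            x,y,w,hh,a=st
            print(n,k,st,ce,'bot',np.round(ray(f,[x+w/2-.5,y+hh-1],.002)[0,:2],3),'cen',np.round(ray(f,ce,.02)[0,:2],3))
a=cv2.resize(F['scene']['color'][140:340,200:500],None,fx=2.6,fy=2.6,interpolation=cv2.INTER_CUBIC);save('crop',a)
E
```

```text
scene green [385, 253, 21, 18, 266] [394.7, 262.3] bot [0.496 0.252] cen [0.498 0.249]
scene purple [414, 220, 19, 26, 316] [424.1, 233.9] bot [0.403 0.236] cen [0.394 0.227]
scene purple [448, 263, 15, 12, 119] [454.6, 268.7] bot [0.415 0.321] cen [0.422 0.321]
scene purple [439, 273, 23, 20, 324] [450.1, 283.4] bot [0.456 0.343] cen [0.456 0.339]
scene amber [311, 223, 19, 20, 204] [320.5, 232.5] bot [0.564 0.112] cen [0.559 0.106]
scene blue [217, 166, 19, 10, 74] [226.7, 171.0] bot [ 0.613 -0.23 ] cen [ 0.613 -0.218]
scene dark [191, 130, 10, 2, 16] [195.1, 130.4] bot [ 0.583 -0.525] cen [ 0.593 -0.49 ]
scene dark [409, 130, 81, 40, 2076] [450.0, 144.8] bot [0.123 0.075] cen [0.04  0.008]
scene dark [288, 150, 17, 8, 87] [295.9, 154.3] bot [ 0.417 -0.208] cen [ 0.426 -0.193]
scene dark [218, 169, 17, 8, 57] [227.2, 172.8] bot [ 0.615 -0.226] cen [ 0.616 -0.209]
scene dark [461, 169, 17, 2, 21] [470.2, 169.2] bot [0.084 0.109] cen [0.107 0.124]
scene dark [363, 193, 22, 14, 70] [374.4, 199.4] bot [0.395 0.083] cen [0.395 0.083]
scene dark [414, 226, 18, 20, 187] [422.8, 234.6] bot
[... 2069 characters left out ...]
 [ 0.612 -0.224]
side dark [304, 143, 10, 13, 83] [308.0, 149.6] bot [0.529 0.345] cen [0.528 0.346]
side dark [246, 292, 25, 13, 130] [257.3, 299.8] bot [ 0.407 -0.244] cen [ 0.408 -0.25 ]
side grey [305, 140, 7, 4, 23] [307.7, 141.5] bot [0.531 0.427] cen [0.53  0.401]
side grey [276, 143, 11, 14, 55] [280.2, 149.5] bot [0.446 0.346] cen [0.444 0.354]
side grey [255, 162, 13, 18, 85] [260.8, 169.9] bot [0.391 0.215] cen [0.392 0.235]
side grey [379, 179, 6, 25, 88] [381.8, 189.6] bot [0.701 0.069] cen [0.707 0.103]
side grey [362, 233, 15, 47, 216] [368.3, 259.7] bot [ 0.626 -0.195] cen [ 0.629 -0.159]
side grey [330, 237, 25, 48, 244] [345.8, 262.2] bot [ 0.57  -0.205] cen [ 0.583 -0.162]
```

View pics/crop.png

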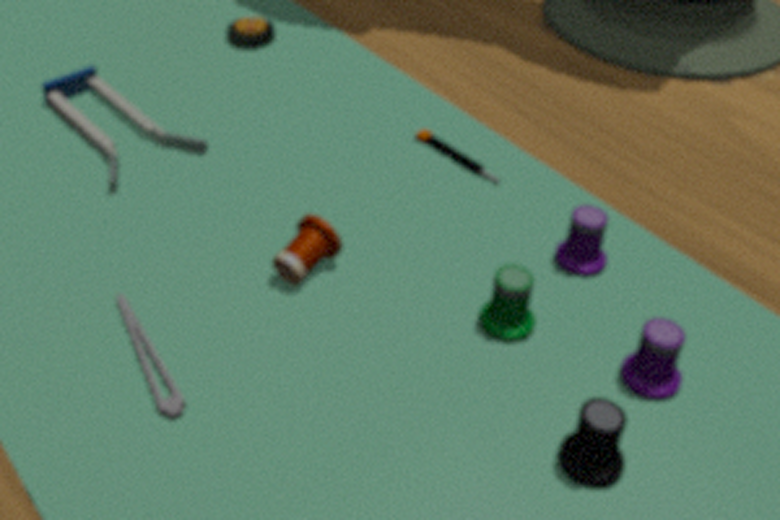

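The crop confirms it: green body with a grey top at scene (395,257) is the green loupe, plain black at (428,310), and amber lying with its cream top away from the robot at (318,236). The two purple ones are look-alikes. I'll move over the rack for a closer view.

```bash
cat >> h.py <<'E'
def pose(p,yaw,tilt=0):  # tool down, x axis at yaw (deg), tilted about tool y: + points towards tool x
    return np.array(p,float), R.from_euler('xyz',[np.pi,0,np.radians(yaw)])*R.from_rotvec([0,np.radians(tilt),0])
def rows(target,n=None,start=None,frac=0.98):
    s=observe(); p0,R0=start or (np.array(s['position']),R.from_euler('xyz',s['tool_rot']))
    p1,R1=target; rv=(R0.inv()*R1).as_rotvec()
    for k in ([n] if n else range(1,200)):
        w=rv/k; A=sum(R.from_rotvec(w*i).as_matrix() for i in range(k))
        d=np.linalg.solve(A,R0.inv().apply(p1-p0))
        a=d/0.02; b=np.degrees(w)/6
        if n or max(np.abs(np.r_[a,b]))<=frac: break
    print('rows',k,np.round(np.r_[a,b],3).tolist())
def say():
    s=observe(); print('t',round(float(s['clock']),2),np.round(s['position'],4),np.round(np.degrees(s['tool_rot']),1),'F',np.round(s['force'],1),'w',round(float(s['grip_width']),4),'q',np.round(s['qpos'],2)); return s
E
python3 - <<'E'
from h import *
rows(pose([.59,-.13,.22],30),40)
E
```

```text
rows 40 [0.72, -0.344, 0.014, -0.0, -0.0, -0.062]
```

Emit:
{"op": "move_arm", "data": {"plan": [[[0.96,-0.46,0.02,0,0,-0.08,1],[0.96,-0.46,0.02,0,0,-0.08,1],[0.96,-0.46,0.02,0,0,-0.08,1],[0.96,-0.46,0.02,0,0,-0.08,1],[0.96,-0.46,0.02,0,0,-0.08,1],[0.96,-0.46,0.02,0,0,-0.08,1],[0.96,-0.46,0.02,0,0,-0.08,1],[0.96,-0.46,0.02,0,0,-0.08,1],[0.96,-0.46,0.02,0,0,-0.08,1],[0.96,-0.46,0.02,0,0,-0.08,1]]]}}

```text
clock: 1.15
position: [0.3208, -0.4565, 0.2274]
tool_rot: [3.141, -0.0, 0.35]
force: [0.2, 0.2, -0.4]
grip_width: 0.0854
finger_force: 0.0
```

Emit:
{"op": "move_arm", "data": {"plan": [[[0.96,-0.46,0.02,0,0,-0.08,1],[0.96,-0.46,0.02,0,0,-0.08,1],[0.96,-0.46,0.02,0,0,-0.08,1],[0.96,-0.46,0.02,0,0,-0.08,1],[0.96,-0.46,0.02,0,0,-0.08,1],[0.96,-0.46,0.02,0,0,-0.08,1],[0.96,-0.46,0.02,0,0,-0.08,1],[0.96,-0.46,0.02,0,0,-0.08,1],[0.96,-0.46,0.02,0,0,-0.08,1],[0.96,-0.46,0.02,0,0,-0.08,1]]]}}

```text
clock: 2.15
position: [0.4634, -0.2987, 0.2234]
tool_rot: [3.141, -0.0, 0.434]
force: [-0.3, -0.6, 0.4]
grip_width: 0.0851
finger_force: 0.0
```

Emit:
{"op": "move_arm", "data": {"plan": [[[0.96,-0.46,0.02,0,0,-0.08,1],[0.96,-0.46,0.02,0,0,-0.08,1],[0.96,-0.46,0.02,0,0,-0.08,1],[0.96,-0.46,0.02,0,0,-0.08,1],[0.96,-0.46,0.02,0,0,-0.08,1],[0.96,-0.46,0.02,0,0,-0.08,1],[0.96,-0.46,0.02,0,0,-0.08,1],[0.96,-0.46,0.02,0,0,-0.08,1],[0.96,-0.46,0.02,0,0,-0.08,1],[0.96,-0.46,0.02,0,0,-0.08,1]]]}}

```text
clock: 3.15
position: [0.5924, -0.1296, 0.2194]
tool_rot: [3.142, -0.0, 0.518]
force: [-0.9, -0.6, 0.4]
grip_width: 0.0854
finger_force: 0.0
```

```bash
python3 - <<'E'
from h import *
import pickle
s=say(); f=grab_frame('wrist'); s2=say(); pickle.dump((s,f),open('w1.pkl','wb')); save('w1',f['color'])
E
```

```text
t 3.15 [ 0.5924 -0.1296  0.2194] [180.   -0.   29.7] F [-0.9 -0.6  0.4] w 0.0854 q [ 0.28  0.51 -0.23  1.66  0.13  0.99 -1.05]
t 3.2 [ 0.5941 -0.1258  0.2193] [-1.799e+02 -1.000e-01  2.990e+01] F [-0.1  5.3 -0.6] w 0.0855 q [ 0.27  0.51 -0.23  1.65  0.13  0.99 -1.05]
```

View pics/w1.png

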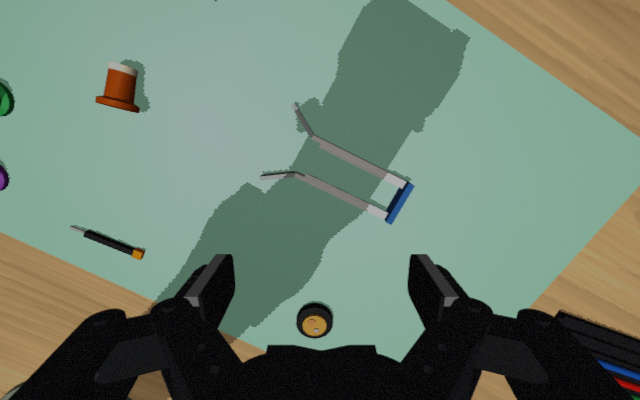

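The wrist picture shows the rack well: blue stop at (400,202), rails running back to the mouth at about (313,137) and (298,174). Amber is at (120,88) with its foot edge at (97,99)-(140,110) and its cream top at (122,67).

```bash
python3 - <<'E'
from h import *
import pickle
s,f=pickle.load(open('w1.pkl','rb'))
c=f['color'];hsv=cv2.cvtColor(c,cv2.COLOR_RGB2HSV);h,S,v=[hsv[...,i].astype(int) for i in range(3)]
roi=np.zeros(h.shape,bool);roi[90:235,250:430]=1
def big(m):
    n,l,st,ce=cv2.connectedComponentsWithStats(m.astype(np.uint8)); return l==1+st[1:,4].argmax()
b=big((h>100)&(h<125)&(S>120)&roi)
yx=np.argwhere(b)[:,::-1].astype(np.float32); box=cv2.boxPoints(cv2.minAreaRect(yx))
print('stop box',np.round(box).tolist()); P=ray(f,box,.024,s); print(np.round(P[:,:2],4).tolist(), 'cen',np.round(P.mean(0),4))
g=(S<45)&roi&(v>60)
n,l,st,ce=cv2.connectedComponentsWithStats(g.astype(np.uint8))
for i in range(1,n):
    if st[i][4]>60:
        q=np.argwhere(l==i)[:,::-1].astype(np.float32); bx=cv2.boxPoints(cv2.minAreaRect(q))
        P=ray(f,bx,.015,s); print(st[i],np.round(bx).tolist(),np.round(P[:,:2],4).tolist())
roi[:]=0;roi[45:125,80:150]=1
a=((h<14)|(h>174))&(S>120)&roi; w=(S<70)&(v>140)&roi
q=np.argwhere(big(a))[:,::-1].astype(np.float32); print('amber',q.min(0),q.max(0),cv2.minAreaRect(q),np.round(ray(f,cv2.boxPoints(cv2.minAreaRect(q)),.02,s)[:,:2],4).tolist())
q=np.argwhere(big(w))[:,::-1].astype(np.float32); print('cream',q.mean(0),np.round(ray(f,q.mean(0),.022,s)[:,:2],4))
E
```

```text
stop box [[381.0, 218.0], [404.0, 180.0], [414.0, 186.0], [391.0, 224.0]]
[[0.5852, -0.2164], [0.6387, -0.2138], [0.6386, -0.2276], [0.5847, -0.2308]] cen [ 0.6118 -0.2221  0.024 ]
[ 250   90  157  145 7470] [[250.0, 90.0], [406.0, 90.0], [406.0, 234.0], [250.0, 234.0]] [[0.6379, -0.0133], [0.7225, -0.1619], [0.5814, -0.2586], [0.4838, -0.0873]]
amber [96. 69.] [138. 112.] ((120.84231567382812, 89.91153717041016), (44.20372009277344, 36.22248840332031), 15.255118370056152) [[0.5435, 0.128], [0.5828, 0.1298], [0.5943, 0.0866], [0.5549, 0.0833]]
cream [109.30679  82.53129] [[0.5707 0.119 ]]
```

```bash
python3 - <<'E'
from h import *
import pickle
s,f=pickle.load(open('w1.pkl','rb'))
d=np.array([.053,-.9986,0]);y=np.array([.9986,.053,0]);m=np.array([.6054,-.0913,.015])
for x,w in [(0,22),(0,-22),(0,27),(0,-27),(124,22),(124,-22)]: print(x,w,np.round(proj(f,m+d*x/1e3+y*w/1e3,s)[0],1))
for x in (-35,): 
  for w in (44,-44): print(x,w,np.round(proj(f,m+d*x/1e3+y*w/1e3,s)[0],1))
for uv,z in [((97,99),.022),((140,110),.022),((118.5,105),.022),((108,63),.015),((135,69),.015),((122,67),.018)]: print(uv,np.round(ray(f,uv,z,s)[0,:2],4))
a=f['color'][40:240,60:430]; save('c2',cv2.resize(a,None,fx=2.1,fy=2.1,interpolation=cv2.INTER_CUBIC))
E
```

```text
0 22 [306.8 134.1]
0 -22 [290.5 168.2]
0 27 [308.7 130. ]
0 -27 [288.8 171.9]
124 22 [400.  181.6]
124 -22 [381.6 212.7]
-35 44 [287.  101.4]
-35 -44 [255.9 171.5]
(97, 99) [0.548  0.1254]
(140, 110) [0.5601 0.081 ]
(118.5, 105) [0.5535 0.1031]
(108, 63) [0.5872 0.1307]
(135, 69) [0.5958 0.1036]
(122, 67) [0.5914 0.1146]
```

View pics/c2.png

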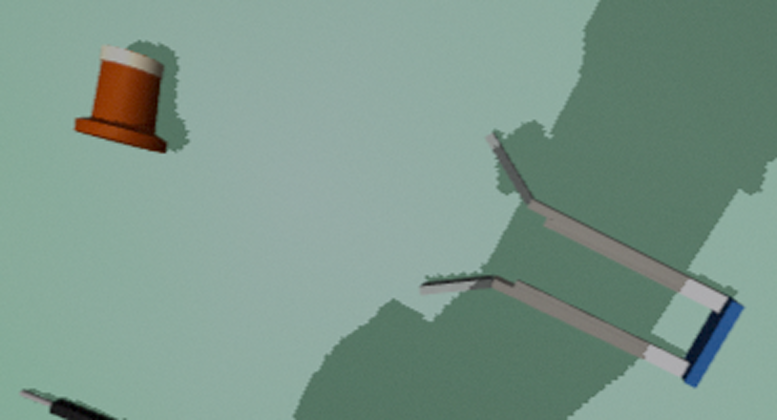

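The enlarged crop shows the stop's inner top edge from full-image (385,221) to (409,183). The mouth's outer rail corners are at (314,135) and (295,174), and the funnel tips at (293,105) and (261,177). Next I'll fit the rack pose and the amber pose.

```bash
python3 - <<'E'
from h import *
import pickle
from scipy.optimize import least_squares
s,f=pickle.load(open('w1.pkl','rb'))
L=np.array([[124,27,24],[124,-27,24],[0,27,15],[0,-27,15],[-35,45,15],[-35,-45,15]])/1e3
U=np.array([[409,183],[385.2,221],[314,135],[294.5,173.5],[293,105],[261,177]])
W=np.array([1,1,1,1,.5,.5])
def X(v): 
    d=np.array([np.cos(v[2]),np.sin(v[2]),0]);y=np.array([d[1],-d[0],0])*-1
    return np.array([v[0],v[1],0])+L[:,:1]*d+L[:,1:2]*np.array([-d[1],d[0],0])+L[:,2:]*[0,0,1]
def e(v): return ((proj(f,X(v),s)-U)*W[:,None]).ravel()
r=least_squares(e,[.605,-.09,-1.52]);print(r.x,np.degrees(r.x[2]),np.round(e(r.x),1))
print('stop',r.x[:2]+.124*np.array([np.cos(r.x[2]),np.sin(r.x[2])]))
F=pickle.load(open('f0.pkl','rb'))
for n in ['scene','side']: print(n,np.round(proj(F[n],X(r.x)),0).tolist())
rows(pose([.5760,.1105,.12],14.5,-30))
rows(pose([.5760,.1105,.12],14.5,-30),20)
E
```

```text
[ 0.60496793 -0.09849782 -1.51838254] -86.99691144339089 [ 0.1 -0.1  0.5  0.7  0.  -1.4 -0.6  1.6 -0.  -0.4 -0.1 -0.8]
stop [ 0.61146426 -0.22232753]
scene [[216.0, 172.0], [236.0, 165.0], [242.0, 198.0], [262.0, 190.0], [242.0, 208.0], [277.0, 194.0]]
side [[378.0, 280.0], [351.0, 282.0], [365.0, 242.0], [340.0, 245.0], [369.0, 232.0], [330.0, 235.0]]
rows 12 [0.41, -0.929, 0.343, 0.055, -0.415, 0.209]
rows 20 [0.245, -0.558, 0.204, 0.033, -0.249, 0.126]
```

```bash
python3 - <<'E'
from h import *
G=np.array([.5796,.1103,.0225])
_,Q=pose(G,15.5,-30); z=Q.apply([0,0,1]); print(z)
a=(G+z*(.019-.1),Q); rows(a,15); rows(a,20)
E
```

```text
[-0.48181523 -0.13361919 -0.8660254 ]
rows 15 [0.498, -0.717, 0.325, 0.041, -0.333, 0.157]
rows 20 [0.373, -0.538, 0.243, 0.031, -0.249, 0.117]
```

Emit:
{"op": "move_arm", "data": {"plan": [[[0.5,-0.72,0.325,0.04,-0.333,0.157,1],[0.5,-0.72,0.325,0.04,-0.333,0.157,1],[0.5,-0.72,0.325,0.04,-0.333,0.157,1],[0.5,-0.72,0.325,0.04,-0.333,0.157,1],[0.5,-0.72,0.325,0.04,-0.333,0.157,1],[0.5,-0.72,0.325,0.04,-0.333,0.157,1],[0.5,-0.72,0.325,0.04,-0.333,0.157,1],[0.5,-0.72,0.325,0.04,-0.333,0.157,1],[0.5,-0.72,0.325,0.04,-0.333,0.157,1],[0.5,-0.72,0.325,0.04,-0.333,0.157,1]]]}}

```text
clock: 4.2
position: [0.6094, 0.0389, 0.1412]
tool_rot: [-3.129, 0.352, 0.353]
force: [0.4, -0.7, 0.3]
grip_width: 0.0853
finger_force: 0.0
```

Emit:
{"op": "move_arm", "data": {"plan": [[[0.5,-0.72,0.325,0.04,-0.333,0.157,1],[0.5,-0.72,0.325,0.04,-0.333,0.157,1],[0.5,-0.72,0.325,0.04,-0.333,0.157,1],[0.5,-0.72,0.325,0.04,-0.333,0.157,1],[0.5,-0.72,0.325,0.04,-0.333,0.157,1],[0,0,0,0,0,0,1],[0,0,0,0,0,0,1],[0,0,0,0,0,0,1],[0,0,0,0,0,0,1],[0,0,0,0,0,0,1]]]}}

```text
clock: 5.2
position: [0.6183, 0.1153, 0.0925]
tool_rot: [3.137, 0.524, 0.262]
force: [-0.5, 0.1, -0.6]
grip_width: 0.0857
finger_force: 0.0
```

```bash
python3 - <<'E'
from h import *
import pickle
s=say(); f=grab_frame('wrist'); pickle.dump((s,f),open('w2.pkl','wb')); save('w2',f['color'])
G=np.array([.5796,.1103,.0225])
_,Q=pose(G,15.5,-30); z=Q.apply([0,0,1])
rows((G+z*.019,Q),8)
print(proj(f,[[.554,.1032,.023],[.5957,.1148,.0155]],s))
E
```

```text
t 5.2 [0.6183 0.1153 0.0925] [179.8  30.   15. ] F [-0.5  0.1 -0.6] w 0.0857 q [-0.21  0.99 -0.14  1.17  0.09  1.51 -1.66]
rows 8 [0.01, -0.034, 0.618, -0.0, 0.001, -0.009]
[[315.27677111 228.96459533]
 [314.14695419 186.13206793]]
```

View pics/w2.png

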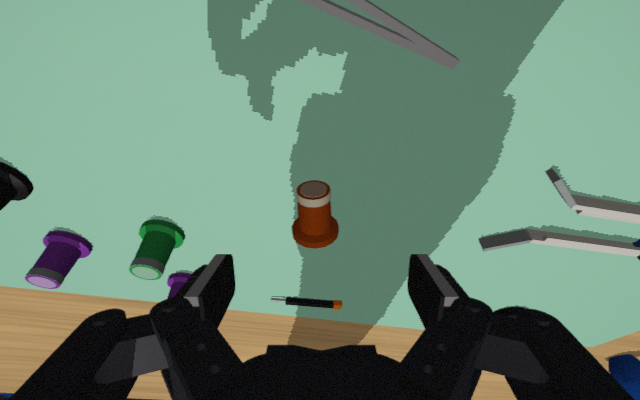

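The wrist view shows amber centred between the fingers: foot at (315,232), top at (313,190), about 3 mm nearer the robot than predicted. I'll correct for that, descend and grip.

Emit:
{"op": "move_arm", "data": {"plan": [[[-0.006,-0.034,0.627,0,0,0,1],[-0.006,-0.034,0.627,0,0,0,1],[-0.006,-0.034,0.627,0,0,0,1],[-0.006,-0.034,0.627,0,0,0,1],[-0.006,-0.034,0.627,0,0,0,1],[-0.006,-0.034,0.627,0,0,0,1],[-0.006,-0.034,0.627,0,0,0,1],[-0.006,-0.034,0.627,0,0,0,1],[0,0,0,0,0,0,-1],[0,0,0,0,0,0,-1]]], "grip_force": 40}}

```text
clock: 6.25
position: [0.5675, 0.1074, 0.0055]
tool_rot: [3.138, 0.525, 0.263]
force: [1.0, 0.7, 1.3]
grip_width: 0.059
finger_force: 0.0
```

Emit:
{"op": "move_arm", "data": {"plan": [[[0,0,0,0,0,0,-1],[0,0,0,0,0,0,-1],[0,0,0,0,0,0,-1],[0,0,0,0,0,0,-1],[0,0,0,0,0,0,-1],[0,0,0,0,0,0,-1],[0,0,0,0,0,0,-1],[0,0,0,0,0,0,-1],[0,0,0,0,0,0,-1],[0,0,0,0,0,0,-1]]]}}

```text
clock: 7.25
position: [0.5678, 0.1076, 0.0059]
tool_rot: [3.138, 0.525, 0.263]
force: [2.9, 0.7, 6.4]
grip_width: 0.0259
finger_force: 40.7
```

```bash
python3 - <<'E'
from h import *
s=say()
rows(pose([.577,.085,.09],18,0),10)
rows(pose([.575,.06,.09],18,30),20)
E
```

```text
t 7.25 [0.5678 0.1076 0.0059] [179.8  30.1  15. ] F [2.9 0.7 6.4] w 0.0259 q [-0.2   1.02 -0.15  1.36  0.11  1.29 -1.68]
rows 10 [-0.109, 0.12, -0.411, -0.009, 0.501, -0.047]
rows 20 [-0.023, 0.118, -0.22, 0.002, 0.5, -0.025]
```

```bash
python3 - <<'E'
from h import *
rows(pose([.5678,.1076,.05],15,-30),4)
st=pose([.5678,.1076,.05],15,-30)
rows(pose([.58,.03,.09],15,40),16,start=st)
E
```

```text
rows 4 [-0.276, 0.001, -0.477, 0.01, 0.002, 0.002]
rows 16 [-0.021, 0.244, -0.134, 0.0, 0.729, -0.0]
```

Emit:
{"op": "move_arm", "data": {"plan": [[[-0.276,0,-0.477,0,0,0,-1],[-0.276,0,-0.477,0,0,0,-1],[-0.276,0,-0.477,0,0,0,-1],[-0.276,0,-0.477,0,0,0,-1],[-0.02,0.244,-0.134,0,0.73,0,-1],[-0.02,0.244,-0.134,0,0.73,0,-1],[-0.02,0.244,-0.134,0,0.73,0,-1],[-0.02,0.244,-0.134,0,0.73,0,-1],[-0.02,0.244,-0.134,0,0.73,0,-1],[-0.02,0.244,-0.134,0,0.73,0,-1]]]}}

```text
clock: 8.25
position: [0.5783, 0.08, 0.0668]
tool_rot: [3.138, 0.063, 0.264]
force: [0.3, 0.2, 0.1]
grip_width: 0.0255
finger_force: 39.2
```

Emit:
{"op": "move_arm", "data": {"plan": [[[-0.02,0.244,-0.134,0,0.73,0,-1],[-0.02,0.244,-0.134,0,0.73,0,-1],[-0.02,0.244,-0.134,0,0.73,0,-1],[-0.02,0.244,-0.134,0,0.73,0,-1],[-0.02,0.244,-0.134,0,0.73,0,-1],[-0.02,0.244,-0.134,0,0.73,0,-1],[-0.02,0.244,-0.134,0,0.73,0,-1],[-0.02,0.244,-0.134,0,0.73,0,-1],[-0.02,0.244,-0.134,0,0.73,0,-1],[-0.02,0.244,-0.134,0,0.73,0,-1]]]}}

```text
clock: 9.25
position: [0.5962, 0.0272, 0.1146]
tool_rot: [-3.14, -0.454, 0.282]
force: [-0.4, -0.6, -0.8]
grip_width: 0.0253
finger_force: 39.3
```

```bash
python3 - <<'E'
from h import *
s=say(); f=grab_frame('side'); print(proj(f,s['position']))
u,v=np.round(proj(f,s['position'])[0]).astype(int); save('s3',cv2.resize(f['color'][v-60:v+60,u-80:u+80],None,fx=4,fy=4,interpolation=cv2.INTER_CUBIC))
E
```

```text
t 9.25 [0.5962 0.0272 0.1146] [-179.9  -26.    16.2] F [-0.4 -0.6 -0.8] w 0.0253 q [ 0.26  0.54 -0.47  2.13  1.18  0.16 -2.52]
[[342.70132619 174.84135203]]
```

View pics/s3.png

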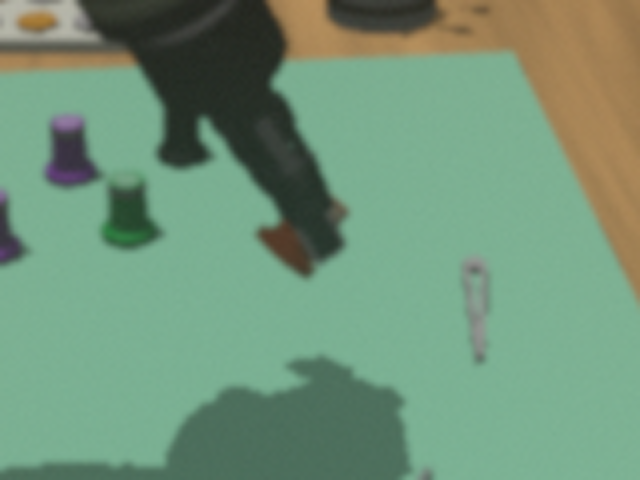

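Amber is held at the fingertips, but the tilt stopped at 26° on joints 6 and 7. I'll swing the yaw to the lane direction, which frees those joints, and tilt further there.

```bash
python3 - <<'E'
from h import *
a=pose([.605,.03,.115],93,26); rows(a,14)
rows(pose([.605,.04,.115],93,60),6,start=a)
E
```

```text
rows 14 [0.032, 0.004, 0.023, 0.404, -0.003, -0.824]
rows 6 [0.065, 0.004, 0.054, -0.0, 0.944, 0.0]
```

Emit:
{"op": "move_arm", "data": {"plan": [[[0.032,0.004,0.023,0.404,-0.003,-0.824,-1],[0.032,0.004,0.023,0.404,-0.003,-0.824,-1],[0.032,0.004,0.023,0.404,-0.003,-0.824,-1],[0.032,0.004,0.023,0.404,-0.003,-0.824,-1],[0.032,0.004,0.023,0.404,-0.003,-0.824,-1],[0.032,0.004,0.023,0.404,-0.003,-0.824,-1],[0.032,0.004,0.023,0.404,-0.003,-0.824,-1],[0.032,0.004,0.023,0.404,-0.003,-0.824,-1],[0.032,0.004,0.023,0.404,-0.003,-0.824,-1],[0.032,0.004,0.023,0.404,-0.003,-0.824,-1]]]}}

```text
clock: 10.3
position: [0.6019, 0.0308, 0.1122]
tool_rot: [-3.132, -0.454, 1.234]
force: [-0.6, -0.0, -0.7]
grip_width: 0.0257
finger_force: 39.3
```

Emit:
{"op": "move_arm", "data": {"plan": [[[0.032,0.004,0.023,0.404,-0.003,-0.824,-1],[0.032,0.004,0.023,0.404,-0.003,-0.824,-1],[0.032,0.004,0.023,0.404,-0.003,-0.824,-1],[0.032,0.004,0.023,0.404,-0.003,-0.824,-1],[0.065,0.004,0.054,0,0.944,0,-1],[0.065,0.004,0.054,0,0.944,0,-1],[0.065,0.004,0.054,0,0.944,0,-1],[0.065,0.004,0.054,0,0.944,0,-1],[0.065,0.004,0.054,0,0.944,0,-1],[0.065,0.004,0.054,0,0.944,0,-1]]]}}

```text
clock: 11.3
position: [0.6032, 0.0441, 0.1119]
tool_rot: [-3.124, -1.053, 1.604]
force: [-0.7, 0.9, 0.2]
grip_width: 0.0259
finger_force: 39.3
```

```bash
python3 - <<'E'
from h import *
s=say(); _,Q=0,R.from_euler('xyz',s['tool_rot']); print(np.round(Q.as_matrix(),3))
E
```

```text
t 11.3 [0.6032 0.0441 0.1119] [-179.   -60.3   91.9] F [-0.7  0.9  0.2] w 0.0259 q [ 1.    1.5  -1.46  1.57  0.46  1.08 -0.17]
[[-0.017  0.999 -0.046]
 [ 0.495  0.049  0.868]
 [ 0.869 -0.009 -0.495]]
```

Emit:
{"op": "move_arm", "data": {"plan": [[[-0.435,0.005,0.248,0,0,0,-1],[-0.435,0.005,0.248,0,0,0,-1],[-0.435,0.005,0.248,0,0,0,-1],[-0.435,0.005,0.248,0,0,0,-1],[-0.435,0.005,0.248,0,0,0,-1],[-0.435,0.005,0.248,0,0,0,-1],[-0.435,0.005,0.248,0,0,0,-1],[-0.435,0.005,0.248,0,0,0,-1],[0,0,0,0,0,0,-1],[0,0,0,0,0,0,-1]]]}}

```text
clock: 12.3
position: [0.6035, 0.0439, 0.032]
tool_rot: [-3.127, -1.05, 1.606]
force: [-0.5, 0.2, 0.4]
grip_width: 0.0256
finger_force: 39.3
```

```bash
python3 - <<'E'
from h import *
s=say(); f=grab_frame('side')
u,v=np.round(proj(f,s['position'])[0]).astype(int); save('s4',cv2.resize(f['color'][v-50:v+50,u-60:u+60],None,fx=5,fy=5,interpolation=cv2.INTER_CUBIC))
E
```

```text
t 12.3 [0.6035 0.0439 0.032 ] [-179.2  -60.2   92. ] F [-0.5  0.2  0.4] w 0.0256 q [ 0.99  1.6  -1.39  1.54  0.52  1.05 -0.1 ]
```

View pics/s4.png

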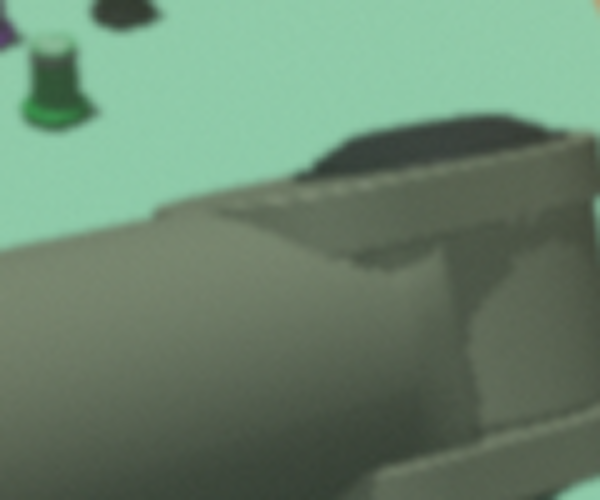

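The side view is blocked by the forearm; only the green loupe is visible at top left. I'll check clearance from the scene camera before going lower.

```bash
python3 - <<'E'
from h import *
f=grab_frame('scene'); save('s5',cv2.resize(f['color'][100:300,180:460],None,fx=2.8,fy=2.8,interpolation=cv2.INTER_CUBIC))
E
```

View pics/s5.png

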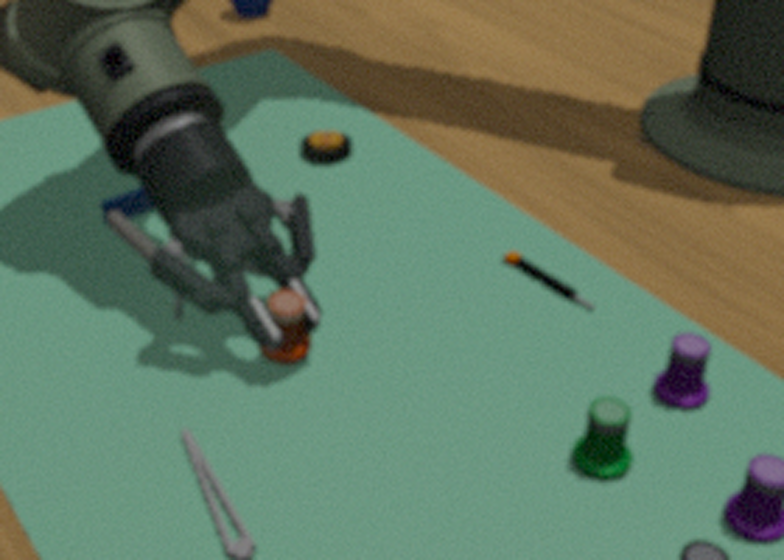

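The scene view shows amber held nearly upright at crop (287,330). The wrist clears the rack, and the green loupe, the decoys, the tweezers and the screwdriver are untouched. I'll lower it gently, shifting away from the rack.

Emit:
{"op": "move_arm", "data": {"plan": [[[0.048,0.01,0.204,0,0,0,-1],[0.048,0.01,0.204,0,0,0,-1],[0.048,0.01,0.204,0,0,0,-1],[0.048,0.01,0.204,0,0,0,-1],[0.048,0.01,0.204,0,0,0,-1],[-0.043,0,0.025,0,0,0,-1],[-0.043,0,0.025,0,0,0,-1],[-0.043,0,0.025,0,0,0,-1],[0,0,0,0,0,0,-1],[0,0,0,0,0,0,-1]]]}}

```text
clock: 13.4
position: [0.6035, 0.0638, 0.0229]
tool_rot: [-3.127, -1.05, 1.606]
force: [-0.4, -0.8, -1.2]
grip_width: 0.0259
finger_force: 39.3
```

Emit:
{"op": "move_arm", "data": {"plan": [[[-0.043,0,0.025,0,0,0,-1],[-0.043,0,0.025,0,0,0,-1],[-0.043,0,0.025,0,0,0,-1],[0,0,0,0,0,0,-1],[0,0,0,0,0,0,-1],[0,0,0,0,0,0,-1],[0,0,0,0,0,0,-1],[0,0,0,0,0,0,-1],[0,0,0,0,0,0,-1],[0,0,0,0,0,0,-1]]]}}

```text
clock: 14.4
position: [0.6037, 0.0639, 0.0218]
tool_rot: [-3.129, -1.051, 1.608]
force: [-5.0, -7.4, 16.0]
grip_width: 0.0257
finger_force: 40.7
```

```bash
python3 - <<'E'
from h import *
s=say()
f=grab_frame('scene'); c=f['color'];hsv=cv2.cvtColor(c,cv2.COLOR_RGB2HSV).astype(int);h,S,v=[hsv[...,i] for i in range(3)]
p=proj(f,s['position'])[0].astype(int);print(p)
m=((h<14)|(h>174))&(S>120);r=np.zeros(m.shape,bool);r[p[1]-30:p[1]+40,p[0]-30:p[0]+30]=1
q=np.argwhere(m&r)[:,::-1];print(q.min(0),q.max(0),len(q)); 
b=[(q[q[:,1]==y,0].min(),q[q[:,1]==y,0].max(),y) for y in range(q[:,1].max()-6,q[:,1].max()+1)];print(b)
for z in (.0,.005,.01):print(ray(f,[q[:,0].mean(),q[:,1].max()],z))
P=np.array(s['position']);Q=R.from_euler('xyz',s['tool_rot']);G=P-Q.apply([0,0,.017]);print('G',G)
# predicted image of foot rim if upright under G with foot at z=.002
t=np.linspace(0,2*np.pi,60)
for z in (.002,.006,.01): 
  for dy in (0,):
    o=proj(f,np.c_[G[0]+.02*np.cos(t),G[1]+dy+.02*np.sin(t),0*t+z]);print(z,o.min(0).round(1),o.max(0).round(1))
E
```

```text
t 14.4 [0.6037 0.0639 0.0218] [-179.3  -60.2   92.1] F [-5.  -7.4 16. ] w 0.0257 q [ 0.97  1.61 -1.38  1.55  0.53  1.01 -0.11]
[289 228]
[279 211] [295 237] 140
[(np.int64(288), np.int64(295), 231), (np.int64(288), np.int64(294), 232), (np.int64(279), np.int64(294), 233), (np.int64(279), np.int64(294), 234), (np.int64(280), np.int64(294), 235), (np.int64(281), np.int64(292), 236), (np.int64(283), np.int64(290), 237)]
[[0.60635222 0.06116387 0.        ]]
[[0.60917336 0.06613534 0.005     ]]
[[0.61199451 0.07110681 0.01      ]]
G [0.60447966 0.0491589  0.03021052]
0.002 [276.4 226.5] [296.  239.3]
0.006 [276.3 225. ] [296.  237.8]
0.01 [276.2 223.5] [295.9 236.2]
```

Contact is at 16 N, so the foot is on the mat. Now I'll open, then swing the tool vertical around the standing loupe.

Emit:
{"op": "move_arm", "data": {"plan": [[[0,0,0,0,0,0,1],[0,0,0,0,0,0,1],[0,0,0,0,0,0,1],[0,0,0,0,0,0,1],[0,0,0,0,0,0,1],[0,0,0,0,0,0,1],[0,0,0,0,0,0,1],[0,0,0,0,0,0,1],[0,0,0,0,0,0,1],[0,0,0,0,0,0,1]]]}}

```text
clock: 15.45
position: [0.6034, 0.064, 0.0199]
tool_rot: [-3.127, -1.05, 1.607]
force: [-0.1, 0.1, 0.1]
grip_width: 0.0853
finger_force: 0.0
```

```bash
cat >> h.py <<'E'
def cols(f,roi):
    c=f['color'];hsv=cv2.cvtColor(c,cv2.COLOR_RGB2HSV).astype(int);h,S,v=[hsv[...,i] for i in range(3)]
    x0,y0,x1,y1=roi; r=np.zeros(h.shape,bool); r[y0:y1,x0:x1]=1
    return {'amber':((h<14)|(h>174))&(S>120)&r,'green':(h>50)&(h<75)&(S>130)&r,'black':(v<60)&r}
def bb(m):
    n,l,st,ce=cv2.connectedComponentsWithStats(m.astype(np.uint8))
    i=1+st[1:,4].argmax(); return st[i].tolist(), l==i
def rim(f,x,y,z,r=.02,wp=None):
    t=np.linspace(0,2*np.pi,60); o=proj(f,np.c_[x+r*np.cos(t),y+r*np.sin(t),0*t+z],wp); return np.r_[o.min(0),o.max(0)].round(1)
E
python3 - <<'E'
from h import *
s=say(); f=grab_frame('scene'); st,m=bb(cols(f,(250,190,330,260))['amber']); print(st)
print(rim(f,.6045,.049,.005),rim(f,.6045,.049,.046,.013))
rows(pose([.6045,.047,.02],93,0),12)
E
```

```text
t 15.45 [0.6034 0.064  0.0199] [-179.2  -60.1   92. ] F [-0.1  0.1  0.1] w 0.0853 q [ 0.97  1.61 -1.38  1.55  0.53  1.01 -0.11]
[278, 223, 18, 15, 186]
[276.3 225.3 295.9 238.1] [278.6 211.8 291.8 219.9]
rows 12 [-0.062, 0.001, -0.04, -0.004, -0.835, -0.006]
```

Emit:
{"op": "move_arm", "data": {"plan": [[[-0.062,0,-0.04,-0.004,-0.835,-0.006,1],[-0.062,0,-0.04,-0.004,-0.835,-0.006,1],[-0.062,0,-0.04,-0.004,-0.835,-0.006,1],[-0.062,0,-0.04,-0.004,-0.835,-0.006,1],[-0.062,0,-0.04,-0.004,-0.835,-0.006,1],[-0.062,0,-0.04,-0.004,-0.835,-0.006,1],[-0.062,0,-0.04,-0.004,-0.835,-0.006,1],[-0.062,0,-0.04,-0.004,-0.835,-0.006,1],[-0.062,0,-0.04,-0.004,-0.835,-0.006,1],[-0.062,0,-0.04,-0.004,-0.835,-0.006,1]]]}}

```text
clock: 16.5
position: [0.6043, 0.0496, 0.0193]
tool_rot: [3.141, -0.172, 1.622]
force: [-0.3, 0.2, -0.5]
grip_width: 0.0857
finger_force: 0.0
```

Emit:
{"op": "move_arm", "data": {"plan": [[[-0.062,0,-0.04,-0.004,-0.835,-0.006,1],[-0.062,0,-0.04,-0.004,-0.835,-0.006,1],[0,0,0,0,0,0,1],[0,0,0,0,0,0,1],[0,0,0,0,0,0,1],[0,0,0,0,0,0,1],[0,0,0,0,0,0,1],[0,0,0,0,0,0,1],[0,0,0,0,0,0,1],[0,0,0,0,0,0,1]]]}}

```text
clock: 17.5
position: [0.6042, 0.047, 0.0199]
tool_rot: [3.141, -0.0, 1.623]
force: [-0.7, 0.1, 0.0]
grip_width: 0.0852
finger_force: 0.0
```

```bash
python3 - <<'E'
from h import *
s=say(); f=grab_frame('wrist'); save('w6',f['color'])
m=cols(f,(150,100,500,400))['amber']; st,mm=bb(m); print(st)
q=np.argwhere(mm)[:,::-1]
for x,y in [(.6045,.049),(.6045,.045)]: print(rim(f,x,y,.005,.02,s),rim(f,x,y,.046,.013,s))
print([(y,q[q[:,1]==y,0].min(),q[q[:,1]==y,0].max()) for y in range(q[:,1].min(),q[:,1].max()+1,3)])
E
```

```text
t 17.5 [0.6042 0.047  0.0199] [180.  -0.  93.] F [-0.7  0.1  0. ] w 0.0852 q [ 0.42  0.98 -0.94  1.75  0.96  0.95 -0.87]
[287, 213, 69, 54, 2491]
[288.4 210.2 357.5 273.6] [294.4 255.1 352.6 306.3]
[288.3 216.9 356.9 279.5] [294.2 263.4 351.8 313.7]
[(213, np.int64(322), np.int64(323)), (216, np.int64(307), np.int64(336)), (219, np.int64(303), np.int64(340)), (222, np.int64(298), np.int64(345)), (225, np.int64(296), np.int64(347)), (228, np.int64(294), np.int64(349)), (231, np.int64(291), np.int64(351)), (234, np.int64(290), np.int64(353)), (237, np.int64(289), np.int64(353)), (240, np.int64(289), np.int64(354)), (243, np.int64(288), np.int64(354)), (246, np.int64(287), np.int64(355)), (249, np.int64(288), np.int64(355)), (252, np.int64(288), np.int64(355)), (255, np.int64(289), np.int64(354)), (258, np.int64(289), np.int64(353)), (261, np.int64(291), np.int64(352)), (264, np.int64(293), np.int64(350))]
```

Amber stands upright between the fingers, its foot at about (0.604, 0.0475). Grip it and bring it to the mouth.

Emit:
{"op": "move_arm", "data": {"plan": [[[0,0,0,0,0,0,-1],[0,0,0,0,0,0,-1],[0,0,0,0,0,0,-1],[0,0,0,0,0,0,-1],[0,0,0,0,0,0,-1],[0,0,0,0,0,0,-1],[0,0,0,0,0,0,-1],[0,0,0,0,0,0,-1],[0,0,0,0,0,0,-1],[0,0,0,0,0,0,-1]]], "grip_force": 25}}

```text
clock: 18.55
position: [0.6043, 0.0471, 0.0201]
tool_rot: [3.141, -0.0, 1.623]
force: [-1.4, -0.8, 5.6]
grip_width: 0.0261
finger_force: 24.7
```

Emit:
{"op": "move_arm", "data": {"plan": [[[-0.577,-0.034,0,0,0,0,-1],[-0.577,-0.034,0,0,0,0,-1],[-0.577,-0.034,0,0,0,0,-1],[-0.577,-0.034,0,0,0,0,-1],[-0.577,-0.034,0,0,0,0,-1],[-0.577,-0.034,0,0,0,0,-1],[-0.577,-0.034,0,0,0,0,-1],[-0.577,-0.034,0,0,0,0,-1],[-0.577,-0.034,0,0,0,0,-1],[-0.577,-0.034,0,0,0,0,-1]]]}}

```text
clock: 19.55
position: [0.6035, -0.0697, 0.0201]
tool_rot: [3.141, -0.001, 1.622]
force: [0.6, 3.5, 3.9]
grip_width: 0.0263
finger_force: 25.0
```

```bash
python3 - <<'E'
from h import *
s=say(); f=grab_frame('wrist'); save('w7',f['color'])
m=cols(f,(150,100,500,400))['amber']; st,mm=bb(m); print(st)
d=np.array([.0524,-.9986,0]);y=np.array([.9986,.0524,0]);mo=np.array([.605,-.0985,0])
L=[(-35,45,15),(-35,-45,15),(0,27,15),(0,-27,15),(0,22,15),(0,-22,15),(124,27,24),(124,-27,24)]
print(np.c_[L,np.round(proj(f,[mo+d*a/1e3+y*b/1e3+[0,0,c/1e3] for a,b,c in L],s))].tolist())
print('rack coords',(s['position']-mo)@d,(s['position']-mo)@y)
f=grab_frame('side'); save('s7',f['color']); 
E
```

```text
t 19.55 [ 0.6035 -0.0697  0.0201] [179.9  -0.   93. ] F [0.6 3.5 3.9] w 0.0263 q [ 0.61  0.98 -0.94  1.74  0.96  0.95 -0.68]
[288, 213, 67, 53, 2188]
[[-35.0, 45.0, 15.0, 405.0, 243.0], [-35.0, -45.0, 15.0, 240.0, 244.0], [0.0, 27.0, 15.0, 369.0, 299.0], [0.0, -27.0, 15.0, 276.0, 299.0], [0.0, 22.0, 15.0, 360.0, 299.0], [0.0, -22.0, 15.0, 284.0, 299.0], [124.0, 27.0, 24.0, 363.0, 467.0], [124.0, -27.0, 24.0, 282.0, 467.0]]
rack coords -0.028852731935404736 3.3702381147032186e-05
```

View pics/w7.png

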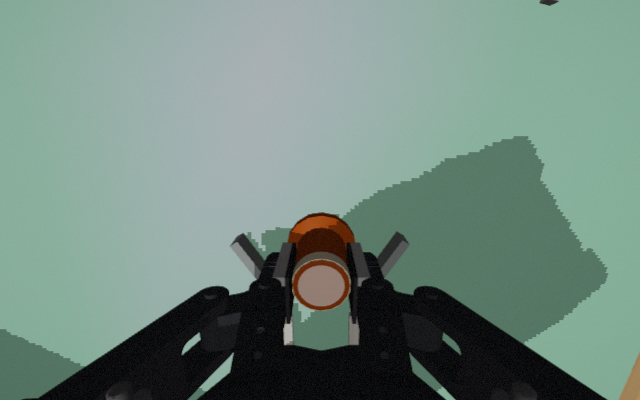

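The wrist view shows the funnel tips at (236,239) and (404,239), centred on 320, with the loupe foot centred on 321.5, so it lines up to within 1 mm. I'll slide it in.

Emit:
{"op": "move_arm", "data": {"plan": [[[-0.3,-0.025,0,0,0,0,-1],[-0.3,0,0,0,0,0,-1],[-0.3,0,0,0,0,0,-1],[-0.3,0,0,0,0,0,-1],[-0.3,0,0,0,0,0,-1],[-0.3,0,0,0,0,0,-1],[-0.3,0,0,0,0,0,-1],[-0.3,0,0,0,0,0,-1],[-0.3,0,0,0,0,0,-1],[-0.3,0,0,0,0,0,-1]]]}}

```text
clock: 20.65
position: [0.6061, -0.129, 0.0201]
tool_rot: [3.141, -0.001, 1.623]
force: [-0.2, 4.9, 6.4]
grip_width: 0.0263
finger_force: 25.1
```

Emit:
{"op": "move_arm", "data": {"plan": [[[-0.34,0,0,0,0,0,-1],[-0.34,0,0,0,0,0,-1],[-0.34,0,0,0,0,0,-1],[-0.34,0,0,0,0,0,-1],[-0.34,0,0,0,0,0,-1],[-0.34,0,0,0,0,0,-1],[-0.34,0,0,0,0,0,-1],[-0.34,0,0,0,0,0,-1],[-0.34,0,0,0,0,0,-1],[-0.34,0,0,0,0,0,-1]]]}}

```text
clock: 21.65
position: [0.6095, -0.1969, 0.0201]
tool_rot: [3.141, -0.001, 1.623]
force: [-1.0, 5.5, 7.5]
grip_width: 0.0261
finger_force: 25.2
```

```bash
python3 - <<'E'
from h import *
s=say()
d=np.array([.0524,-.9986,0]);y=np.array([.9986,.0524,0]);mo=np.array([.605,-.0985,0])
print('rack coords',(s['position']-mo)@d,(s['position']-mo)@y)
E
```

```text
t 21.65 [ 0.6095 -0.1969  0.0201] [ 1.8e+02 -1.0e-01  9.3e+01] F [-1.   5.5  7.5] w 0.0261 q [ 0.79  1.01 -0.93  1.65  0.95  0.99 -0.43]
rack coords 0.09846746498199639 -0.0006434112020047633
```

Emit:
{"op": "move_arm", "data": {"plan": [[[-0.06,0,0,0,0,0,-1],[-0.06,0,0,0,0,0,-1],[-0.06,0,0,0,0,0,-1],[-0.06,0,0,0,0,0,-1],[-0.06,0,0,0,0,0,-1],[0,0,0,0,0,0,1],[0,0,0,0,0,0,1],[0,0,0,0,0,0,1],[0,0,0,0,0,0,1],[0,0,0,0,0,0,1]]]}}

```text
clock: 22.65
position: [0.6098, -0.2025, 0.0198]
tool_rot: [3.141, -0.0, 1.623]
force: [0.3, -0.3, -0.3]
grip_width: 0.0857
finger_force: 0.0
```

```bash
python3 - <<'E'
from h import *
s=say()
d=np.array([.0524,-.9986,0]);y=np.array([.9986,.0524,0]);mo=np.array([.605,-.0985,0])
print('rack coords',(s['position']-mo)@d,(s['position']-mo)@y)
f=grab_frame('wrist'); st,mm=bb(cols(f,(150,100,500,400))['amber']); print(st)
P=s['position']; print(rim(f,P[0],P[1],.005,.02,s))
# black & green from initial wrist view w2
import pickle
s2,f2=pickle.load(open('w2.pkl','rb'))
st,m=bb(cols(f2,(100,200,200,300))['green']);print('green',st)
for x,y in [(.487,.241),(.483,.236)]: print(rim(f2,x,y,.005,.02,s2),rim(f2,x,y,.046,.013,s2))
E
```

```text
t 22.65 [ 0.6098 -0.2025  0.0198] [180.  -0.  93.] F [ 0.3 -0.3 -0.3] w 0.0857 q [ 0.8   1.01 -0.93  1.64  0.95  1.   -0.42]
rack coords 0.10412176963476462 -0.0006165490817875866
[292, 212, 62, 54, 2329]
[287.9 213.6 356.8 276.7]
green [136, 220, 49, 46, 1441]
[136.9 219.7 181.6 245. ] [125.7 262.7 158.4 278.2]
[143.3 223.2 187.2 247.9] [132.9 266.  165.  281. ]
```

```bash
python3 - <<'E'
from h import *
import pickle
s=observe(); P=np.array(s['position'])
a=pose(P+[0,0,.08],93); rows(a,4); rows(pose([.53,.35,.15],45),31,start=a)
F=pickle.load(open('f0.pkl','rb'))
for x,y in [(.53,.355),(.53,.35),(.525,.355)]: print(rim(F['scene'],x,y,.004),rim(F['side'],x,y,.004))
E
```

```text
rows 4 [0.0, 0.0, -1.0, 0.001, -0.001, -0.0]
rows 31 [0.815, -0.442, -0.081, -0.0, -0.0, 0.258]
[413.6 306.7 439.3 327.7] [302.  149.9 315.1 156. ]
[411.3 304.6 436.8 325.5] [302.1 150.6 315.2 156.7]
[415.7 305.2 441.4 326.1] [300.4 150.  313.5 156. ]
```

Emit:
{"op": "move_arm", "data": {"plan": [[[0,0,-1,0,0,0,1],[0,0,-1,0,0,0,1],[0,0,-1,0,0,0,1],[0,0,-1,0,0,0,1],[0.972,-0.527,-0.097,0,0,0.308,0.4],[0.972,-0.527,-0.097,0,0,0.308,0.4],[0.972,-0.527,-0.097,0,0,0.308,0.4],[0.972,-0.527,-0.097,0,0,0.308,0.4],[0.972,-0.527,-0.097,0,0,0.308,0.4],[0.972,-0.527,-0.097,0,0,0.308,0.4]]]}}

```text
clock: 23.7
position: [0.5499, -0.0836, 0.113]
tool_rot: [3.14, 0.0, 1.428]
force: [-0.1, 0.4, 0.5]
grip_width: 0.0593
finger_force: 0.0
```

Emit:
{"op": "move_arm", "data": {"plan": [[[0.972,-0.527,-0.097,0,0,0.308,0.4],[0.972,-0.527,-0.097,0,0,0.308,0.4],[0.972,-0.527,-0.097,0,0,0.308,0.4],[0.972,-0.527,-0.097,0,0,0.308,0.4],[0.972,-0.527,-0.097,0,0,0.308,0.4],[0.972,-0.527,-0.097,0,0,0.308,0.4],[0.972,-0.527,-0.097,0,0,0.308,0.4],[0.972,-0.527,-0.097,0,0,0.308,0.4],[0.972,-0.527,-0.097,0,0,0.308,0.4],[0.972,-0.527,-0.097,0,0,0.308,0.4]]]}}

```text
clock: 24.7
position: [0.5042, 0.1321, 0.1324]
tool_rot: [3.14, -0.001, 1.106]
force: [0.1, 0.4, 0.1]
grip_width: 0.0597
finger_force: 0.0
```

Emit:
{"op": "move_arm", "data": {"plan": [[[0.972,-0.527,-0.097,0,0,0.308,0.4],[0.972,-0.527,-0.097,0,0,0.308,0.4],[0.972,-0.527,-0.097,0,0,0.308,0.4],[0.972,-0.527,-0.097,0,0,0.308,0.4],[0.972,-0.527,-0.097,0,0,0.308,0.4],[0.972,-0.527,-0.097,0,0,0.308,0.4],[0.972,-0.527,-0.097,0,0,0.308,0.4],[0.972,-0.527,-0.097,0,0,0.308,0.4],[0.972,-0.527,-0.097,0,0,0.308,0.4],[0.972,-0.527,-0.097,0,0,0.308,0.4]]]}}

```text
clock: 25.7
position: [0.5288, 0.3511, 0.1522]
tool_rot: [3.141, -0.002, 0.783]
force: [0.1, -0.0, -0.6]
grip_width: 0.0596
finger_force: 0.0
```

```bash
python3 - <<'E'
from h import *
import pickle
s=say(); f=grab_frame('wrist'); pickle.dump((s,f),open('w8.pkl','wb')); save('w8',f['color'])
c=f['color'];v=c.max(2)
r=rim(f,.53,.356,.004,.02,s);print('pred',r, rim(f,.53,.356,.046,.013,s))
x0,y0,x1,y1=[int(t) for t in r]; 
m=np.zeros(v.shape,bool); m[y0-25:y1+25,x0-25:x1+25]=(v<60)[y0-25:y1+25,x0-25:x1+25]; print(bb(m)[0])
print('green pred',rim(f,.486,.2395,.004,.02,s)); print('green',bb(cols(f,(0,0,640,400))['green'])[0])
f=grab_frame('scene')  # amber upright & home check
print('amber',bb(cols(f,(200,130,300,230))['amber'])[0], rim(f,.6105,-.2024,.004),rim(f,.6105,-.2024,.046,.013))
E
```

```text
t 25.7 [0.5288 0.3511 0.1522] [ 1.80e+02 -1.00e-01  4.49e+01] F [ 0.1 -0.  -0.6] w 0.0596 q [-0.14  0.77 -0.87  1.61  0.65  1.07 -1.98]
pred [299.3 165.1 339.  203.8] [303.9 181.4 333.8 210.1]
[301, 168, 38, 45, 812]
green pred [347.6 267.8 383.4 299.2]
green [349, 269, 34, 31, 730]
amber [230, 177, 10, 6, 38] [223.  174.6 239.4 183.2] [223.5 161.5 234.4 166.9]
```

```bash
python3 - <<'E'
from h import *
g=pose([.529,.3535,.02],45); rows(g,8)
u=pose([.529,.3535,.055],45)
rows(u,2,start=g)
rows(pose([.603,-.05,.055],93),22,start=u)
rows(pose([.603,-.05,.055],93),25,start=u)
E
```

```text
rows 8 [0.002, 0.002, 0.827, -0.001, -0.004, 0.0]
rows 2 [0.0, 0.0, -0.875, 0.0, 0.0, 0.0]
rows 22 [-0.81, 0.516, 0.0, 0.0, 0.0, -0.364]
rows 25 [-0.714, 0.452, 0.0, 0.0, 0.0, -0.32]
```

Emit:
{"op": "move_arm", "data": {"plan": [[[0,0,0.827,0,0,0,0.4],[0,0,0.827,0,0,0,0.4],[0,0,0.827,0,0,0,0.4],[0,0,0.827,0,0,0,0.4],[0,0,0.827,0,0,0,0.4],[0,0,0.827,0,0,0,0.4],[0,0,0.827,0,0,0,0.4],[0,0,0.827,0,0,0,0.4],[0,0,0,0,0,0,0.4],[0,0,0,0,0,0,-1]]], "grip_force": 25}}

```text
clock: 26.8
position: [0.5287, 0.3502, 0.0181]
tool_rot: [-3.141, -0.0, 0.785]
force: [-0.3, 0.0, 0.8]
grip_width: 0.0465
finger_force: 0.0
```

Emit:
{"op": "move_arm", "data": {"plan": [[[0,0,0,0,0,0,-1],[0,0,0,0,0,0,-1],[0,0,0,0,0,0,-1],[0,0,0,0,0,0,-1],[0,0,0,0,0,0,-1],[0,0,0,0,0,0,-1],[0,0,-0.9,0,0,0,-1],[0,0,-0.9,0,0,0,-1],[0,0,-0.9,0,0,0,-1],[0,0,-0.9,0,0,0,-1]]]}}

```text
clock: 27.8
position: [0.529, 0.35, 0.0924]
tool_rot: [3.141, -0.002, 0.784]
force: [0.8, 0.4, -0.8]
grip_width: 0.0258
finger_force: 24.7
```

```bash
python3 - <<'E'
from h import *
s=say(); f=grab_frame('wrist'); g=f['color'].max(2)
print(rim(f,s['position'][0],s['position'][1],s['position'][2]-.018,.02,s), [(int(y),np.where(g[y,260:380]<60)[0][[0,-1]]+260) for y in range(200,270,10) if (g[y,260:380]<60).any()])
rows(pose([.603,-.05,.024],93),26)
rows(pose([.603,-.05,.024],93),29)
E
```

```text
t 27.8 [0.529  0.35   0.0924] [ 1.80e+02 -1.00e-01  4.49e+01] F [ 0.8  0.4 -0.8] w 0.0258 q [-0.16  0.84 -0.82  1.65  0.72  0.98 -2.02]
[288.3 210.7 356.  272.9] [(210, array([312, 332])), (220, array([296, 347])), (230, array([290, 352])), (240, array([287, 354])), (250, array([290, 360])), (260, array([266, 376]))]
rows 26 [-0.683, 0.431, 0.136, 0.001, -0.001, -0.308]
rows 29 [-0.613, 0.386, 0.122, 0.001, -0.001, -0.276]
```

Emit:
{"op": "move_arm", "data": {"plan": [[[-0.683,0.431,0.138,0,0,-0.308,-1],[-0.683,0.431,0.138,0,0,-0.308,-1],[-0.683,0.431,0.138,0,0,-0.308,-1],[-0.683,0.431,0.138,0,0,-0.308,-1],[-0.683,0.431,0.138,0,0,-0.308,-1],[-0.683,0.431,0.138,0,0,-0.308,-1],[-0.683,0.431,0.138,0,0,-0.308,-1],[-0.683,0.431,0.138,0,0,-0.308,-1],[-0.683,0.431,0.138,0,0,-0.308,-1],[-0.683,0.431,0.138,0,0,-0.308,-1]]]}}

```text
clock: 28.85
position: [0.5165, 0.1889, 0.0633]
tool_rot: [3.14, -0.001, 1.108]
force: [-0.1, -0.5, 0.9]
grip_width: 0.0259
finger_force: 24.7
```

Emit:
{"op": "move_arm", "data": {"plan": [[[-0.683,0.431,0.138,0,0,-0.308,-1],[-0.683,0.431,0.138,0,0,-0.308,-1],[-0.683,0.431,0.138,0,0,-0.308,-1],[-0.683,0.431,0.138,0,0,-0.308,-1],[-0.683,0.431,0.138,0,0,-0.308,-1],[-0.683,0.431,0.138,0,0,-0.308,-1],[-0.683,0.431,0.138,0,0,-0.308,-1],[-0.683,0.431,0.138,0,0,-0.308,-1],[-0.683,0.431,0.138,0,0,-0.308,-1],[-0.683,0.431,0.138,0,0,-0.308,-1]]]}}

```text
clock: 29.85
position: [0.5556, 0.0327, 0.0356]
tool_rot: [3.14, 0.0, 1.431]
force: [0.8, 0.6, -0.5]
grip_width: 0.0262
finger_force: 24.7
```

Emit:
{"op": "move_arm", "data": {"plan": [[[-0.683,0.431,0.138,0,0,-0.308,-1],[-0.683,0.431,0.138,0,0,-0.308,-1],[-0.683,0.431,0.138,0,0,-0.308,-1],[-0.683,0.431,0.138,0,0,-0.308,-1],[-0.683,0.431,0.138,0,0,-0.308,-1],[-0.683,0.431,0.138,0,0,-0.308,-1],[0,0,0,0,0,0,-1],[0,0,0,0,0,0,-1],[0,0,0,0,0,0,-1],[0,0,0,0,0,0,-1]]]}}

```text
clock: 30.85
position: [0.6017, -0.0509, 0.0188]
tool_rot: [3.141, 0.0, 1.623]
force: [-1.1, -0.7, 3.0]
grip_width: 0.0259
finger_force: 25.3
```

```bash
python3 - <<'E'
from h import *
s=say()
def lane(x,y,z):
    d=np.array([.0524,-.9986,0]);n=np.array([.9986,.0524,0]); return np.array([.605,-.0985,0])+d*x+n*y+[0,0,z]
rows(pose(lane(-.03,-.0006,.0182),93),5)
# amber pos check in scene
f=grab_frame('scene'); print('amber',bb(cols(f,(200,130,300,230))['amber'])[0])
E
```

```text
t 30.85 [ 0.6017 -0.0509  0.0188] [180.   0.  93.] F [-1.1 -0.7  3. ] w 0.0259 q [ 0.57  0.96 -0.92  1.76  0.95  0.93 -0.7 ]
rows 5 [-0.177, 0.002, 0.006, 0.001, 0.0, 0.0]
amber [226, 171, 9, 12, 35]
```

Emit:
{"op": "move_arm", "data": {"plan": [[[-0.275,0,0,0,0,0,-1],[-0.275,0,0,0,0,0,-1],[-0.275,0,0,0,0,0,-1],[-0.275,0,0,0,0,0,-1],[-0.275,0,0,0,0,0,-1],[-0.275,0,0,0,0,0,-1],[-0.275,0,0,0,0,0,-1],[-0.275,0,0,0,0,0,-1],[-0.275,0,0,0,0,0,-1],[-0.275,0,0,0,0,0,-1]]]}}

```text
clock: 31.9
position: [0.605, -0.1053, 0.0188]
tool_rot: [3.14, -0.002, 1.624]
force: [-0.1, 4.5, 7.8]
grip_width: 0.026
finger_force: 25.5
```

Emit:
{"op": "move_arm", "data": {"plan": [[[-0.275,0,0,0,0,0,-1],[-0.275,0,0,0,0,0,-1],[-0.275,0,0,0,0,0,-1],[-0.275,0,0,0,0,0,-1],[-0.275,0,0,0,0,0,-1],[-0.275,0,0,0,0,0,-1],[-0.275,0,0,0,0,0,-1],[-0.275,0,0,0,0,0,-1],[-0.275,0,0,0,0,0,-1],[-0.275,0,0,0,0,0,-1]]]}}

```text
clock: 32.9
position: [0.6079, -0.1602, 0.0189]
tool_rot: [3.14, -0.002, 1.624]
force: [-0.3, 5.5, 7.4]
grip_width: 0.0264
finger_force: 25.5
```

Emit:
{"op": "move_arm", "data": {"plan": [[[-0.05,0,0,0,0,0,-1],[-0.05,0,0,0,0,0,-1],[-0.05,0,0,0,0,0,-1],[0,0,0,0,0,0,-1],[0,0,0,0,0,0,0.4],[0,0,0,0,0,0,0.4],[0,0,0,0,0,0,0.4],[0,0,0,0,0,0,0.4],[0,0,-1,0,0,0,0.4],[0,0,-1,0,0,0,0.4]]]}}

```text
clock: 33.9
position: [0.6076, -0.1638, 0.0599]
tool_rot: [3.141, -0.001, 1.623]
force: [-0.4, -0.3, 1.2]
grip_width: 0.0602
finger_force: 0.0
```

```bash
python3 - <<'E'
from h import *
s=say(); P=np.array(s['position'])
d=np.array([.0524,-.9986,0]); print((P-[.605,-.0985,0])@d)
f=grab_frame('scene'); print('amber',bb(cols(f,(200,130,300,230))['amber'])[0])
a=pose([P[0],P[1],.085],93); rows(a,2)
rows(pose([.486,.2395,.1],75),24,start=a)
E
```

```text
t 33.9 [ 0.6076 -0.1638  0.0599] [180.  -0.  93.] F [-0.4 -0.3  1.2] w 0.0602 q [ 0.76  0.94 -0.95  1.67  0.88  1.02 -0.45]
0.06537465311486435
amber [226, 171, 9, 12, 48]
rows 2 [0.002, -0.039, -0.536, 0.02, 0.001, -0.0]
rows 24 [0.815, -0.336, -0.031, 0.0, -0.0, 0.125]
```

Emit:
{"op": "move_arm", "data": {"plan": [[[0,0,-0.6,0,0,0,0.4],[0,0,-0.6,0,0,0,0.4],[0.815,-0.336,-0.031,0,0,0.125,0.4],[0.815,-0.336,-0.031,0,0,0.125,0.4],[0.815,-0.336,-0.031,0,0,0.125,0.4],[0.815,-0.336,-0.031,0,0,0.125,0.4],[0.815,-0.336,-0.031,0,0,0.125,0.4],[0.815,-0.336,-0.031,0,0,0.125,0.4],[0.815,-0.336,-0.031,0,0,0.125,0.4],[0.815,-0.336,-0.031,0,0,0.125,0.4]]]}}

```text
clock: 34.95
position: [0.5528, -0.0335, 0.0882]
tool_rot: [3.141, -0.0, 1.518]
force: [0.0, -0.2, 0.3]
grip_width: 0.0599
finger_force: 0.0
```

Emit:
{"op": "move_arm", "data": {"plan": [[[0.815,-0.336,-0.031,0,0,0.125,0.4],[0.815,-0.336,-0.031,0,0,0.125,0.4],[0.815,-0.336,-0.031,0,0,0.125,0.4],[0.815,-0.336,-0.031,0,0,0.125,0.4],[0.815,-0.336,-0.031,0,0,0.125,0.4],[0.815,-0.336,-0.031,0,0,0.125,0.4],[0.815,-0.336,-0.031,0,0,0.125,0.4],[0.815,-0.336,-0.031,0,0,0.125,0.4],[0.815,-0.336,-0.031,0,0,0.125,0.4],[0.815,-0.336,-0.031,0,0,0.125,0.4]]]}}

```text
clock: 35.95
position: [0.5044, 0.1359, 0.0944]
tool_rot: [3.14, -0.0, 1.387]
force: [0.3, -0.5, -0.0]
grip_width: 0.0596
finger_force: 0.0
```

Emit:
{"op": "move_arm", "data": {"plan": [[[0.815,-0.336,-0.031,0,0,0.125,0.4],[0.815,-0.336,-0.031,0,0,0.125,0.4],[0.815,-0.336,-0.031,0,0,0.125,0.4],[0.815,-0.336,-0.031,0,0,0.125,0.4],[0.815,-0.336,-0.031,0,0,0.125,0.4],[0.815,-0.336,-0.031,0,0,0.125,0.4],[0,0,0,0,0,0,0.4],[0,0,0,0,0,0,0.4],[0,0,0,0,0,0,0.4],[0,0,0,0,0,0,0.4]]]}}

```text
clock: 36.95
position: [0.4863, 0.2385, 0.0973]
tool_rot: [3.141, -0.0, 1.308]
force: [-0.5, -0.1, 0.2]
grip_width: 0.0596
finger_force: 0.0
```

```bash
python3 - <<'E'
from h import *
s=say(); f=grab_frame('wrist'); save('w9',f['color'])
print(bb(cols(f,(0,0,640,400))['green'])[0], rim(f,.486,.2395,.004,.02,s))
g=pose([.486,.2395,.0185],75); rows(g,5)
f=grab_frame('scene'); print('amber',bb(cols(f,(200,130,300,230))['amber'])[0],'black',bb(cols(f,(228,150,262,200))['black'])[0], rim(f,.6084,-.1624,.004),rim(f,.6084,-.1624,.046,.013))
save('s9',f['color'])
E
```

```text
t 36.95 [0.4863 0.2385 0.0973] [180.   -0.   74.9] F [-0.5 -0.1  0.2] w 0.0596 q [ 0.09  0.76 -0.95  1.9   0.79  0.91 -1.52]
[298, 183, 47, 37, 952] [297.4 180.9 345.4 226.8]
rows 5 [0.008, -0.005, 0.788, 0.001, -0.0, -0.002]
amber [226, 171, 9, 13, 42] black [228, 170, 20, 21, 172] [230.7 181.4 247.5 190.5] [231.3 168.1 242.6 173.8]
```

Emit:
{"op": "move_arm", "data": {"plan": [[[0,0,0.788,0,0,0,0.4],[0,0,0.788,0,0,0,0.4],[0,0,0.788,0,0,0,0.4],[0,0,0.788,0,0,0,0.4],[0,0,0.788,0,0,0,0.4],[0,0,0,0,0,0,0.4],[0,0,0,0,0,0,-1],[0,0,0,0,0,0,-1],[0,0,0,0,0,0,-1],[0,0,0,0,0,0,-1]]]}}

```text
clock: 38.05
position: [0.4863, 0.2396, 0.0191]
tool_rot: [3.14, -0.001, 1.309]
force: [-1.4, -1.5, 6.9]
grip_width: 0.0263
finger_force: 24.8
```

Emit:
{"op": "move_arm", "data": {"plan": [[[0,0,0,0,0,0,-1],[0,0,0,0,0,0,-1],[0,0,0,0,0,0,-1],[0,0,0,0,0,0,-1],[0,0,-0.8,0,0,0,-1],[0,0,-0.8,0,0,0,-1],[0,0,0,0,0,0,-1],[0,0,0,0,0,0,-1],[0,0,0,0,0,0,-1],[0,0,0,0,0,0,-1]]]}}

```text
clock: 39.05
position: [0.4858, 0.2393, 0.0502]
tool_rot: [-3.142, -0.0, 1.309]
force: [-1.0, 0.3, -0.8]
grip_width: 0.026
finger_force: 24.7
```

```bash
python3 - <<'E'
from h import *
s=say()
d=np.array([.0524,-.9986,0]);n=np.array([.9986,.0524,0]); p=np.array([.605,-.0985,0])-d*.05-n*.0006+[0,0,.0192]
rows(pose(p,93),20)
E
```

```text
t 39.05 [0.4858 0.2393 0.0502] [-180.   -0.   75.] F [-1.   0.3 -0.8] w 0.026 q [ 0.05  0.82 -0.89  1.92  0.87  0.84 -1.58]
rows 20 [-0.685, 0.37, 0.077, -0.0, -0.0, -0.15]
```

Emit:
{"op": "move_arm", "data": {"plan": [[[-0.685,0.37,0.077,0,0,-0.15,-1],[-0.685,0.37,0.077,0,0,-0.15,-1],[-0.685,0.37,0.077,0,0,-0.15,-1],[-0.685,0.37,0.077,0,0,-0.15,-1],[-0.685,0.37,0.077,0,0,-0.15,-1],[-0.685,0.37,0.077,0,0,-0.15,-1],[-0.685,0.37,0.077,0,0,-0.15,-1],[-0.685,0.37,0.077,0,0,-0.15,-1],[-0.685,0.37,0.077,0,0,-0.15,-1],[-0.685,0.37,0.077,0,0,-0.15,-1]]]}}

```text
clock: 40.05
position: [0.5325, 0.0904, 0.0346]
tool_rot: [-3.141, -0.0, 1.467]
force: [0.2, 0.2, -0.2]
grip_width: 0.026
finger_force: 24.7
```

Emit:
{"op": "move_arm", "data": {"plan": [[[-0.685,0.37,0.077,0,0,-0.15,-1],[-0.685,0.37,0.077,0,0,-0.15,-1],[-0.685,0.37,0.077,0,0,-0.15,-1],[-0.685,0.37,0.077,0,0,-0.15,-1],[-0.685,0.37,0.077,0,0,-0.15,-1],[-0.685,0.37,0.077,0,0,-0.15,-1],[-0.685,0.37,0.077,0,0,-0.15,-1],[-0.685,0.37,0.077,0,0,-0.15,-1],[-0.685,0.37,0.077,0,0,-0.15,-1],[-0.685,0.37,0.077,0,0,-0.15,-1]]]}}

```text
clock: 41.05
position: [0.6018, -0.0488, 0.0191]
tool_rot: [-3.141, -0.001, 1.624]
force: [-6.7, 6.9, 21.2]
grip_width: 0.0262
finger_force: 27.2
```

```bash
python3 - <<'E'
from h import *
f=grab_frame('wrist'); s=say()
d=np.array([.0524,-.9986,0]);n=np.array([.9986,.0524,0]); mo=np.array([.605,-.0985,0])
print('rack',(s['position']-mo)@d,(s['position']-mo)@n)
print(bb(cols(f,(200,150,450,400))['green'])[0])
rows(pose(mo+d*.01-n*.0006+[0,0,.0188],93),10)
E
```

```text
t 41.1 [ 0.6028 -0.0508  0.019 ] [180.  -0.  93.] F [ 0.3 -0.7  0.6] w 0.0265 q [ 0.56  0.96 -0.9   1.75  0.93  0.92 -0.69]
rack -0.04772598350480526 0.0003227231880664947
[288, 215, 67, 55, 2189]
rows 10 [-0.289, -0.005, 0.001, 0.0, -0.0, -0.0]
```

Emit:
{"op": "move_arm", "data": {"plan": [[[-0.29,-0.005,0,0,0,0,-1],[-0.29,-0.005,0,0,0,0,-1],[-0.29,-0.005,0,0,0,0,-1],[-0.29,-0.005,0,0,0,0,-1],[-0.29,-0.005,0,0,0,0,-1],[-0.29,-0.005,0,0,0,0,-1],[-0.29,-0.005,0,0,0,0,-1],[-0.29,-0.005,0,0,0,0,-1],[-0.29,-0.005,0,0,0,0,-1],[-0.29,-0.005,0,0,0,0,-1]]]}}

```text
clock: 42.1
position: [0.6038, -0.1068, 0.0195]
tool_rot: [3.141, -0.0, 1.623]
force: [0.7, -0.4, -1.0]
grip_width: 0.0261
finger_force: 24.9
```

Emit:
{"op": "move_arm", "data": {"plan": [[[-0.1,0,0,0,0,0,-1],[-0.1,0,0,0,0,0,-1],[-0.1,0,0,0,0,0,-1],[-0.1,0,0,0,0,0,-1],[-0.1,0,0,0,0,0,-1],[-0.1,0,0,0,0,0,-1],[0,0,0,0,0,0,-1],[0,0,0,0,0,0,-1],[0,0,0,0,0,0,-1],[0,0,0,0,0,0,-1]]]}}

```text
clock: 43.1
position: [0.6044, -0.1182, 0.0195]
tool_rot: [3.141, -0.0, 1.623]
force: [1.0, -0.2, -0.6]
grip_width: 0.0263
finger_force: 24.9
```

```bash
python3 - <<'E'
from h import *
s=say()
d=np.array([.0524,-.9986,0]);n=np.array([.9986,.0524,0]); mo=np.array([.605,-.0985,0])
print('rack',(s['position']-mo)@d,(s['position']-mo)@n)
E
```

```text
t 43.1 [ 0.6044 -0.1182  0.0195] [180.  -0.  93.] F [ 1.  -0.2 -0.6] w 0.0263 q [ 0.67  0.97 -0.9   1.72  0.93  0.94 -0.57]
rack 0.019592118481484552 -0.0016186952227617542
```

Emit:
{"op": "move_arm", "data": {"plan": [[[0,0,0,0,0,0,0.4],[0,0,0,0,0,0,0.4],[0,0,0,0,0,0,0.4],[0,0,0,0,0,0,0.4],[0,0,0,0,0,0,0.4],[0,0,-0.7,0,0,0,0.4],[0,0,-0.7,0,0,0,0.4],[0,0,-0.7,0,0,0,0.4],[0,0,0,0,0,0,0.4],[0.5,0,0,0,0,0,0.4]]]}}

```text
clock: 44.1
position: [0.604, -0.1096, 0.062]
tool_rot: [3.141, 0.001, 1.621]
force: [-0.1, -0.1, 0.3]
grip_width: 0.0599
finger_force: 0.0
```

Emit:
{"op": "move_arm", "data": {"plan": [[[0.5,0.02,0,0,0,0,0.4],[0.5,0.02,0,0,0,0,0.4],[0.5,0.02,0,0,0,0,-1],[0.5,0.02,0,0,0,0,-1],[0.25,0,0,0,0,0,-1],[0,0,0,0,0,0,-1],[0,0,0,0,0,0,-1],[0,0,0,0,0,0,-1],[0,0,0,0,0,0,-1],[0,0,0,0,0,0,-1]]]}}

```text
clock: 45.1
position: [0.6031, -0.0636, 0.0615]
tool_rot: [3.141, -0.0, 1.623]
force: [-0.7, -0.7, -0.7]
grip_width: -0.0001
finger_force: 0.0
```

```bash
python3 - <<'E'
from h import *
s=say()
d=np.array([.0524,-.9986,0]);n=np.array([.9986,.0524,0]); mo=np.array([.605,-.0985,0])
print('rack',(s['position']-mo)@d,(s['position']-mo)@n)
f=grab_frame('scene'); st=bb(cols(f,(220,160,300,230))['green'])[0]; print(st)
for x in (.0196,.022): 
  c=mo+d*x; print(rim(f,c[0],c[1],.004),rim(f,c[0],c[1],.046,.013))
rows(pose(mo-d*.036+[0,0,.006],93),5)
E
```

```text
t 45.1 [ 0.6031 -0.0636  0.0615] [180.  -0.  93.] F [-0.7 -0.7 -0.7] w -0.0001 q [ 0.61  0.9  -0.94  1.74  0.87  0.98 -0.63]
rack -0.03496234374100942 -5.2476711746776e-05
[244, 185, 14, 14, 82]
[239.6 189.3 257.  199. ] [240.6 175.9 252.2 182. ]
[239.1 188.9 256.4 198.6] [240.  175.4 251.6 181.5]
rows 5 [0.01, 0.0, 0.556, 0.001, -0.001, -0.001]
```

Emit:
{"op": "move_arm", "data": {"plan": [[[0,0,0.556,0,0,0,-1],[0,0,0.556,0,0,0,-1],[0,0,0.556,0,0,0,-1],[0,0,0.556,0,0,0,-1],[0,0,0.556,0,0,0,-1],[0,0,0,0,0,0,-1],[-0.2,0,0,0,0,0,-1],[-0.2,0,0,0,0,0,-1],[-0.2,0,0,0,0,0,-1],[-0.2,0,0,0,0,0,-1]]]}}

```text
clock: 46.15
position: [0.6042, -0.0799, 0.0063]
tool_rot: [3.141, -0.0, 1.623]
force: [-0.7, -0.2, -0.2]
grip_width: 0.0003
finger_force: 0.0
```

Emit:
{"op": "move_arm", "data": {"plan": [[[-0.2,0,0,0,0,0,-1],[-0.05,0,0,0,0,0,-1],[-0.05,0,0,0,0,0,-1],[-0.05,0,0,0,0,0,-1],[-0.05,0,0,0,0,0,-1],[-0.05,0,0,0,0,0,-1],[0,0,0,0,0,0,-1],[0,0,0,0,0,0,-1],[0,0,0,0,0,0,-1],[0,0,0,0,0,0,-1]]]}}

```text
clock: 47.15
position: [0.6045, -0.0882, 0.006]
tool_rot: [3.141, -0.0, 1.623]
force: [-0.1, 0.3, -0.4]
grip_width: 0.0
finger_force: 0.0
```

Emit:
{"op": "move_arm", "data": {"plan": [[[-0.05,0,0,0,0,0,-1],[-0.05,0,0,0,0,0,-1],[-0.05,0,0,0,0,0,-1],[0,0,0,0,0,0,-1],[0,0,0,0,0,0,-1],[0,0,0,0,0,0,-1],[0,0,0,0,0,0,-1],[0,0,0,0,0,0,-1],[0,0,0,0,0,0,-1],[0,0,0,0,0,0,-1]]]}}

```text
clock: 48.15
position: [0.6046, -0.0913, 0.006]
tool_rot: [3.141, -0.0, 1.623]
force: [-0.0, 0.0, 0.7]
grip_width: 0.0
finger_force: 0.0
```

```bash
python3 - <<'E'
from h import *
s=say(); f=grab_frame('wrist'); save('w10',f['color'])
d=np.array([.0524,-.9986,0]);mo=np.array([.605,-.0985,0]);print('rack',(s['position']-mo)@d)
f=grab_frame('scene'); print(bb(cols(f,(220,160,300,230))['green'])[0],bb(cols(f,(200,130,300,230))['amber'])[0])
E
```

```text
t 48.15 [ 0.6046 -0.0913  0.006 ] [180.  -0.  93.] F [-0.   0.   0.7] w 0.0 q [ 0.62  0.98 -0.88  1.74  0.95  0.91 -0.63]
rack -0.0072458373220888805
[245, 195, 4, 4, 9] [229, 180, 3, 2, 4]
```

Emit:
{"op": "move_arm", "data": {"plan": [[[-0.05,0,0,0,0,0,-1],[-0.05,0,0,0,0,0,-1],[0,0,0,0,0,0,-1],[0,0,0,0,0,0,-1],[0,0,0,0,0,0,-1],[0,0,0,0,0,0,-1],[0,0,0,0,0,0,-1],[0,0,0,0,0,0,-1],[0,0,0,0,0,0,-1],[0,0,0,0,0,0,-1]]]}}

```text
clock: 49.25
position: [0.6048, -0.0931, 0.006]
tool_rot: [3.141, -0.0, 1.623]
force: [-0.2, 3.0, 0.4]
grip_width: 0.0
finger_force: 1.4
```

Emit:
{"op": "move_arm", "data": {"plan": [[[-0.05,0,0,0,0,0,-1],[-0.025,0,0,0,0,0,-1],[0,0,0,0,0,0,-1],[0,0,0,0,0,0,-1],[0,0,0,0,0,0,-1],[0,0,0,0,0,0,-1],[0,0,0,0,0,0,-1],[0,0,0,0,0,0,-1],[0,0,0,0,0,0,-1],[0,0,0,0,0,0,-1]]]}}

```text
clock: 50.25
position: [0.6048, -0.0939, 0.006]
tool_rot: [3.141, -0.001, 1.624]
force: [-1.1, 6.8, 0.4]
grip_width: -0.0002
finger_force: 2.9
```

Emit:
{"op": "move_arm", "data": {"plan": [[[-0.05,0,0,0,0,0,-1],[-0.05,0,0,0,0,0,-1],[0,0,0,0,0,0,-1],[0,0,0,0,0,0,-1],[0,0,0,0,0,0,-1],[0,0,0,0,0,0,-1],[0,0,0,0,0,0,-1],[0,0,0,0,0,0,-1],[0,0,0,0,0,0,-1],[0,0,0,0,0,0,-1]]]}}

```text
clock: 51.25
position: [0.6049, -0.0949, 0.0061]
tool_rot: [3.141, -0.003, 1.624]
force: [-0.3, 10.9, 1.5]
grip_width: -0.0004
finger_force: 4.5
```

Force builds steadily against the train. I'll back off, lift clear and check.

Emit:
{"op": "move_arm", "data": {"plan": [[[0.3,0,0,0,0,0,-1],[0.5,0,0,0,0,0,-1],[0.7,0,0,0,0,0,-1],[0.7,0,0,0,0,0,-1],[0,0,-1,0,0,0,-1],[0,0,-1,0,0,0,-1],[0.5,0,-1,0,0,0,-1],[0.5,0,-1,0,0,0,-1],[0,0,-1,0,0,0,-1],[0,0,-1,0,0,0,-1]]]}}

```text
clock: 52.25
position: [0.6016, -0.0327, 0.1281]
tool_rot: [3.141, -0.0, 1.624]
force: [-0.5, -0.8, 0.1]
grip_width: 0.0001
finger_force: 0.0
```

```bash
python3 - <<'E'
from h import *
import pickle
s=say(); f=grab_frame('wrist'); save('w11',f['color']); g=grab_frame('side'); h_=grab_frame('scene'); pickle.dump((s,f,g,h_),open('w11.pkl','wb'))
d=np.array([.0524,-.9986,0]);n=np.array([.9986,.0524,0]);mo=np.array([.605,-.0985,0])
for k,x in (('green',.024),('black',.064),('amber',.104)):
    c=mo+d*x-n*.0006
    for nm,fr,wp in (('wrist',f,s),('side',g,None),('scene',h_,None)):
        r=rim(fr,c[0],c[1],.004,.02,wp); t=rim(fr,c[0],c[1],.046,.013,wp); u=np.r_[np.minimum(r[:2],t[:2]),np.maximum(r[2:],t[2:])].astype(int)
        m=cols(fr,(max(u[0]-12,0),max(u[1]-12,0),u[2]+12,u[3]+12))[k]
        print(k,nm,'foot',r,'top',t, bb(m)[0] if m.any() else None)
E
```

```text
t 52.25 [ 0.6016 -0.0327  0.1281] [179.9  -0.   93. ] F [-0.5 -0.8  0.1] w 0.0001 q [ 0.6   0.82 -1.01  1.72  0.78  1.06 -0.63]
green wrist foot [301.4 263.2 340.6 297.7] top [306.4 293.7 335.7 318.8] [346, 301, 2, 2, 2]
green side foot [344.8 248.6 363.6 261. ] top [348.5 235.4 361.  243.3] [350, 255, 3, 5, 10]
green scene foot [239.  188.4 256.2 198.1] top [239.9 175.  251.4 181.1] [242, 185, 14, 13, 63]
black wrist foot [302.2 297.7 339.9 329.7] top [307.  331.8 335.1 354.8] [290, 285, 61, 81, 4764]
black side foot [348.1 260.9 367.6 274.2] top [352.1 247.6 365.  256.1] [352, 255, 13, 20, 110]
black scene foot [230.9 181.3 247.7 190.4] top [231.5 168.  242.8 173.7] [220, 167, 25, 24, 228]
amber wrist foot [302.8 329.7 339.2 359.5] top [307.6 366.7 334.5 388. ] [330, 319, 1, 1, 1]
amber side foot [351.6 274.1 371.9 288.6] top [355.8 260.8 369.4 270. ] None
amber scene foot [223.3 174.6 239.7 183.2] top [223.7 161.4 234.7 166.8] [226, 172, 7, 11, 36]
```

Emit:
{"op": "move_arm", "data": {"plan": [[[-1,0,-0.4,0,0,0,-1],[-1,0,-0.4,0,0,0,-1],[-1,0,-0.4,0,0,0,-1],[-1,0,-0.4,0,0,0,-1],[-1,0,-0.4,0,0,0,-1],[-1,0,-0.4,0,0,0,-1],[-1,0,-0.4,0,0,0,-1],[-1,0,-0.4,0,0,0,-1],[-1,0,-0.4,0,0,0,-1],[-0.5,0,0,0,0,0,-1]]]}}

```text
clock: 53.4
position: [0.6113, -0.2249, 0.1982]
tool_rot: [3.141, 0.0, 1.621]
force: [-0.6, 0.5, -0.1]
grip_width: -0.0
finger_force: 0.0
```

```bash
python3 - <<'E'
from h import *
import pickle
s=say(); f=grab_frame('wrist'); save('w12',f['color']); pickle.dump((s,f),open('w12.pkl','wb'))
d=np.array([.0524,-.9986,0]);n=np.array([.9986,.0524,0]);mo=np.array([.605,-.0985,0])
c=f['color'];hsv=cv2.cvtColor(c,cv2.COLOR_RGB2HSV).astype(int);h,S,v=[hsv[...,i] for i in range(3)]
print('stop pred',np.round(proj(f,[mo+d*.124+n*.027+[0,0,.024],mo+d*.124-n*.027+[0,0,.024]],s)))
st,m=bb((h>100)&(h<125)&(S>120)&(np.arange(400)[:,None]<330)&(abs(np.arange(640)-320)<100)); print('blue',st)
for k,x in (('green',.024),('black',.064),('amber',.104)):
    p=mo+d*x-n*.0006; r=rim(f,p[0],p[1],.004,.02,s); t=rim(f,p[0],p[1],.046,.013,s)
    u=np.r_[np.minimum(r[:2],t[:2]),np.maximum(r[2:],t[2:])].astype(int)
    m=cols(f,(u[0]-8,u[1]-8,u[2]+8,u[3]+8))[k]; print(k,'foot',r,'top',t,bb(m)[0] if m.any() else None)
E
```

```text
t 53.4 [ 0.6113 -0.2249  0.1982] [180.    0.   92.9] F [-0.6  0.5 -0.1] w -0.0 q [ 0.87  0.8  -1.04  1.52  0.72  1.24 -0.23]
stop pred [[347. 181.]
 [297. 181.]]
blue [298, 178, 49, 11, 413]
green foot [302.4  64.2 340.1 104.7] top [307.2  65.3 335.3  95.6] [306, 65, 31, 40, 296]
black foot [303.1 104.7 339.5 142.3] top [307.9 111.3 334.9 139.1] [306, 105, 31, 38, 459]
amber foot [303.8 142.3 339.  177.5] top [308.5 153.6 334.4 179.3] [307, 142, 30, 37, 481]
```

```bash
python3 - <<'E'
from h import *
import pickle
s,f=pickle.load(open('w12.pkl','rb')); c=f['color']
for x in (320,323): print([tuple(int(a) for a in c[y,x]) for y in list(range(60,68))+list(range(98,112))+list(range(136,150))+list(range(174,184))])
F=pickle.load(open('f0.pkl','rb')); g=grab_frame('scene')['color'].astype(int); a=F['scene']['color'].astype(int)
D=np.abs(g-a).sum(2)
for k,(x0,y0,x1,y1) in {'tweezers':(243,250,273,302),'driver':(358,188,394,213),'holder':(286,144,307,160)}.items(): print(k,D[y0:y1,x0:x1].mean(),(D[y0:y1,x0:x1]>120).sum())
E
```

```text
[(159, 185, 176), (158, 185, 176), (157, 185, 176), (158, 186, 175), (115, 168, 136), (75, 148, 96), (86, 158, 106), (66, 162, 91), (17, 62, 32), (35, 131, 61), (38, 137, 65), (36, 135, 66), (35, 136, 64), (31, 133, 62), (30, 118, 52), (48, 74, 57), (34, 33, 34), (29, 33, 31), (27, 26, 27), (26, 27, 24), (29, 27, 31), (49, 48, 49), (83, 83, 84), (54, 54, 54), (58, 58, 58), (48, 46, 46), (30, 31, 32), (24, 24, 30), (48, 28, 22), (155, 68, 14), (161, 72, 17), (162, 71, 13), (160, 69, 13), (161, 69, 10), (151, 63, 10), (84, 30, 0), (184, 151, 134), (183, 149, 132), (180, 120, 87), (177, 93, 40), (182, 139, 120), (92, 83, 90), (22, 37, 60), (40, 78, 128), (44, 94, 153), (46, 96, 156)]
[(158, 185, 176), (158, 185, 176), (158, 185, 176), (157, 185, 176), (149, 183, 168), (69, 147, 90), (88, 150, 106), (79, 159, 102), (19, 78, 37), (35, 131, 63), (36, 135, 65), (35, 136, 66), (34, 135, 61), (37, 134, 63), (58, 130, 79), (43, 65, 48), (21, 25, 30), (34, 33, 35), (31, 33, 30), (26, 26, 29), (27, 27, 25), (65, 63, 62), (120, 119, 120), (62, 61, 63), (52, 52, 52), (59, 59, 59), (29, 31, 34), (28, 33, 31), (37, 21, 13), (152, 63, 8), (160, 70, 11), (160, 68, 9), (160, 68, 14), (160, 71, 14), (139, 54, 2), (79, 26, 0), (183, 149, 132), (183, 150, 132), (183, 146, 126), (179, 99, 57), (177, 88, 28), (145, 138, 145), (57, 63, 79), (43, 88, 141), (45, 94, 153), (44, 95, 154)]
tweezers 8.287820512820513 0
driver 9.253333333333334 0
holder 60.086309523809526 44
```

```bash
python3 - <<'E'
from h import *
import pickle
F=pickle.load(open('f0.pkl','rb')); ok=[]
for fr in (F['scene'],grab_frame('scene')):
    hsv=cv2.cvtColor(fr['color'],cv2.COLOR_RGB2HSV).astype(int); m=np.zeros(hsv.shape[:2],bool); m[140:165,280:315]=((hsv[...,0]>8)&(hsv[...,0]<28)&(hsv[...,1]>120))[140:165,280:315]
    q=np.argwhere(m); ok.append(q.mean(0)); print(q.mean(0),len(q))
if np.abs(ok[0]-ok[1]).max()<1: print(job_done())
E
```

```text
[150.11940299 295.98507463] 67
[150.15384615 296.04615385] 65
the job is handed in; nothing more can be done
None
```

I stood the amber loupe upright and slid all three loupes upright into the lane: amber against the stop, then black, then green nearest the mouth. In the last close-up no gaps showed between them, to about 1 mm. The holder, tweezers and screwdriver had not moved in the camera views, and I handed the job in after about 54 s of the 72 s allowed.

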